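# Crack a walnut in the nutcracker

### The arm

A 7-joint arm with a two-finger parallel gripper is mounted at the origin on a cart in front of the work surface, level with it; the furniture and walls round the work are solid. World frame = base frame: x ahead of the robot, y to its left, z up, the work surface at z = 0. Lengths are in m, angles in rad, forces in N, time in s.
With the tool pointing down it reaches from about 0.4 to 0.85 m from the base axis. Payload 6.9 kg.
Tool frame: the origin (TCP) lies midway between the tips of the shut fingers; the grasp point (between the pads) lies 19 mm behind it; z points along the fingers, y is the line along which they close (so a half turn about z gives the same grasp; the last joint's range is limited). The gripper opens to 85 mm and grips with 20 to 120 N. Pads are 22 mm wide; open, the fingers measure 114 mm over their backs; the gripper's body (76 mm by 85 mm) begins 54 mm behind the grasp point. The pads swing forward as they close: fully open they stand 13 mm farther back than shut.
Start: joints at [1.286, 0.507, -0.238, 1.5, 0.126, 1.149, -0.155], TCP at [0.237, -0.578, 0.207] pointing down, gripper open.
Joint ranges: [-3.08, 3.08], [-0.24, 2.05], [-1.43, 1.35], [0, 2.5], [-1.52, 4.66], [0.17, 1.96], [-2.89, 2.89]. Speed limits (rad/s): [2.39, 2.39, 3.14, 3.14, 3.14, 3.14, 3.14].

### API

Orientations are given as a unit quaternion [x, y, z, w].
In Python, from bench import ctrl, optics, nets gives the robot as it stands.
- The arm moves only by the tool move_arm, never from a script. Its argument "steps" is a list of rows, each an object of numbers: "rx", "ry", "rz": the turn, a rotation vector about the world's x, y, z in degrees; "tx", "ty", "tz": the shift along the world's x, y, z in cm; "claw": the finger opening in cm, from 0 to 8.54. A call has 1 to 12 rows; each row shifts and turns the commanded pose from where the row before left it; what a row does not reach is not made up. A row lasts 1/8 s, in which the tool goes at most 62.5 mm and 10.7 degrees, less where a joint would pass 70% of its speed; a pose out of reach is approached as far as the arm can. A call is refused whole if a number of a shift passes 6.25 or a number of a turn 10.7, either way. A call with a gripper value outside its range is refused whole. The fingers move at their own pace and stop on an object; the grip force is fixed at half the most. Time passes only in rows, so rows that do not move let the fingers close. It gives the time, the measured TCP pose, the force, the opening and the grip force at its end, in the units of the state.
- ctrl.get_state(): the state, without advancing time (a new reading comes with each control period).
- optics.read_camera(name): name is "side" or "top"; returns (picture, depth): 420x560x3 uint8, red, green, blue; 420x560 float32, m along the optical axis (not along the pixel's ray), 0 where there is no reading.
- optics.camera_info(name): a dict with "vertical_fov" (degrees; the focal length in pixels is half the picture's height over the tangent of half this angle, whatever the lens; pixels are square), "cx", "cy" (the principal point, pixels), "D" ([k1, k2, p1, p2, k3] as OpenCV has them; the pictures are not rectified), "cam_to_world" (4x4, takes a point from camera to world coordinates). Camera axes: x right, y down, z forward; pixel columns grow to the right and rows downward; lengths in m; the calibration is good to about 2 mm. A picture is of the moment at which its call begins. camera_info takes no time and is no camera call.
- ctrl.job_done(): hands the job in; it is judged then, once.
Trained networks look in the newest picture that a camera, given by its name, has taken for a name from the list of things; names that differ only in an ending like _2 or _b are one class to them, and where a whole thing is asked for, a point or a joint stands for the part that bears it (a point fixed in the world has none). Each returns a list of dicts, best first, with "p" (0 to 1); they miss things now and then, are a little off and sometimes report something else, mostly with a low value. They report only what shows in the picture. A call takes as long as a camera call. They do not tell look-alikes from the thing itself.
- nets.search_frame(camera, label): "rect" ([left, top, right, bottom] in pixels, round what is visible of it).
- nets.cut_out(camera, label): "mask" (420x560 bool, what is visible of it) and "rect" ([left, top, right, bottom] in pixels, round what is visible of it).
The state is a dict: "time": time; "joints": joint angles; "joint_vel": joint speeds; "effort": joint torques, N m; "ee_pos": TCP position; "tcp_rot": TCP orientation; "force": force on the tool from outside, world axes, zero at the start; "moment": the same for the moment, N m; "grip_width": opening from 0.0 (shut) to 1.0 (fully open); "grasp_force": force on a finger pad.
Only numpy, scipy, OpenCV 4.12 (cv2) and the standard library are available. Lean on these libraries where they do the work, as an engineer would, in place of code of your own. Each camera call takes 0.05 s, during which the arm holds its last target. There are 200 camera calls.

### The job

Pick up the whole walnut by its two blunt ends, set it lengthwise on the seat between the jaws of the nutcracker and let go of it. Then squeeze the two red handles together until the shell gives, let them spring open again, and put the cracked walnut into the empty white tray, without disturbing the round steel tin, the flat tin and the spice jar behind.

Things in the scene. Friction and masses are not known exactly. Their poses are not given: they have to be found in the camera images.
- nutcracker: Nutcracker fixed to the worktop: dark wooden base 150 x 116 x 12 mm, two steel arms with red handles, dark steel bridge over the pivots at the back. Origin: on the worktop under the nut's seat; x points from seat to pivots (75 mm), z up; the handles point along -x. Arms level, 33 to 53 mm high, mirrored about the x axis. Highest part: bridge at x = 70 to 96 mm, 70 mm high.
- cracker_seat (a point): Centre of the nut's small wooden seat (30 x 24 mm), 22 mm above the worktop; axes as the nutcracker's. Walnut's origin goes here within 8 mm, its long axis along the nutcracker's x within 0.2 rad, either way round. Open jaws (x = -20 to 20 mm): 27 mm either side. Before and behind the seat, to x = -/+65 mm, fingers have room: base 12 mm high, arms 22 mm or more from the x axis.
- handle_left (a point): Grip point in the middle of the left (+y) red handle, 105 mm from the seat along the nutcracker's -x, 43 mm above the worktop, 28 mm off the x axis when open. The handle spans x = -68 to -135 mm, is 12 mm thick and 24 mm high (z = 31 to 55 mm), over free worktop.
- handle_right (a point): The same on the right (-y) handle. Outside to outside 68 mm open, about 32 mm here when fully closed. Take both handles at once from above, a finger outside each, and squeeze along the nutcracker's y axis.
- cracker_left (a joint): Closing angle of the left arm, rad: 0 open, 0.10 closed against its stop; the right arm is geared to mirror it. A weak spring (about 1 N at each handle) opens it when let go. With the walnut seated, jaws touch it near 0.05, about 10 N at each handle makes the shell give, and it is cracked by 0.09.
- walnut: Large brown walnut, 60 mm long (x) over two blunt flat tips, 46 wide (y), 44 high, about 65 g; two shell halves meet in the upright plane y = 0 (dark seam). Origin: centre of its small flat underside, on which it lies; its middle is 23 mm higher. Take it by the tips (60 mm apart along x, 18 mm across, 23 mm up), not across the halves, which presses on the shell.
- walnut_shell (a joint): How far the walnut's +y shell half has given, rad: 0 whole; squeezed across the halves it first hardly moves while resistance climbs to about 25 N, then gives, and beyond 0.2 it snaps by itself to 0.32 (cracked: the seam gapes 3 to 4 mm on top and shows the pale kernel) and stays so. Tips and underside stay as they were. Noise about 0.01.
- nut_tray: Empty white enamelled tray in the foreground beside the nutcracker, 205 (x) x 285 (y) x 45 mm, loose, walls 15 mm thick, inner floor 172 x 252 mm, 3 mm above the worktop. Origin: centre of its underside; z up. (The tray full of spice bottles at the back is another one.)
- fish_tin: Flat food tin, 86 mm across, 40 mm high, loose, behind; origin at the centre of its underside. Leave alone.
- jar: Clear spice jar with a red cap, 45 mm across, 108 mm high, loose, behind; origin at the centre of its underside. Leave alone.
- steel_tin: Round steel tin with a lid, 64 mm across, 92 mm high, standing loose behind the nutcracker; origin at the centre of its underside. Leave alone.
There are look-alikes about, which are no part of the job. What is shaped like the walnut but green is not meant.

How it is judged:
On the way, in this order (a step that is already met when the one before it is completed fails the run):
1. the whole walnut sits on the seat between the open jaws, let go of (horizontal distance between walnut and cracker_seat below 0.013 m and angle between the x axis of walnut and the x axis of nutcracker, either way round below 0.35 rad and z of walnut in the frame of cracker_seat below 0.006 m and angle between walnut's own z axis and vertical below 0.2 rad and value of joint walnut_shell below 0.05 rad and value of joint cracker_left below 0.03 rad and contact force between the fingers and walnut below 0.1 N), for 0.2 s.
2. the handles are squeezed and the shell gives in the jaws, with no finger on the walnut (value of joint walnut_shell above 0.25 rad and value of joint cracker_left above 0.07 rad and horizontal distance between walnut and cracker_seat below 0.025 m and contact force between the fingers and walnut below 0.1 N), for 0.1 s.
At the end, for the whole second after the job is handed in: The walnut is cracked (shell half beyond 0.25 rad) and lies at rest inside the empty white tray (origin within 85 mm in x and 125 mm in y of the tray's centre and below 40 mm), the tray standing level, and the nutcracker's handles have sprung open (below 0.03 rad) (value of joint walnut_shell above 0.25 rad and value of joint cracker_left below 0.03 rad and x of walnut in the frame of nut_tray between -0.085 and 0.085 m and y of walnut in the frame of nut_tray between -0.125 and 0.125 m and z of walnut in the frame of nut_tray below 0.04 m and angle between nut_tray's own z axis and vertical below 0.1 rad and linear speed of walnut below 0.03 m/s); the robot touches nothing.
It fails at once if the steel tin, the flat tin or the jar is pushed more than 30 mm or knocked over (distance of any of steel_tin, fish_tin, jar from where it was at the start of the episode above 0.03 m or angle between any of steel_tin, fish_tin, jar's own z axis and vertical above 0.5 rad).
It also fails if it takes over 64 s, if anything falls off the work surface, if the arm or the gripper's body presses on something with over 40 N, if the wrist force passes 120 N, or if a joint passes its speed limit or range.

## Working session

There is one attempt and no reset: what is moved stays moved. The work goes in short steps, Python scripts to look and compute and a tool call to move; the robot and the scene stay as the last step left them, time stands still between calls to the robot, and variables do not carry over. Pictures are saved under pics/ and viewed, at most 10 in all, crops included, and the job is handed in when it is done.

Besides the shell and the picture viewer there is one more tool, called after "Emit:" in YAML: its name, and indented under it one key for each argument. move_arm: Moves the arm, as the interface text tells. Its arguments: {"type":"object","properties":{"steps":{"type":"array","items":{"type":"object","properties":{"rx":{"type":"number"},"ry":{"type":"number"},"rz":{"type":"number"},"tx":{"type":"number"},"ty":{"type":"number"},"tz":{"type":"number"},"claw":{"type":"number"}}}}},"required":["steps"]}

```bash
mkdir -p pics; cat > h.py <<'E'
import numpy as np, cv2
from bench import ctrl, optics, nets
def cam(n):
    i=optics.camera_info(n); f=210/np.tan(np.radians(i["vertical_fov"])/2)
    return np.array([[f,0,i["cx"]],[0,f,i["cy"]],[0,0,1.]]),np.array(i["D"],float),np.array(i["cam_to_world"])
def cloud(n,depth):
    K,D,T=cam(n); h,w=depth.shape
    v,u=np.mgrid[:h,:w]
    p=cv2.undistortPoints(np.stack([u,v],-1).reshape(-1,1,2).astype(float),K,D).reshape(h,w,2)
    P=np.dstack([p*depth[...,None],depth])
    W=P@T[:3,:3].T+T[:3,3]; W[depth<=0]=np.nan
    return W
def proj(n,pts):
    K,D,T=cam(n); R=T[:3,:3].T
    return cv2.projectPoints(np.array(pts,float).reshape(-1,3),cv2.Rodrigues(R)[0],-R@T[:3,3],K,D)[0].reshape(-1,2)
E
python3 - <<'E'
from h import *
for n in("side","top"):
    im,d=optics.read_camera(n); cv2.imwrite(f"pics/{n}0.png",im[...,::-1]); W=cloud(n,d); np.save(n+".npy",W)
    print(n,cam(n)[2][:3,3])
    for l in("walnut","nutcracker","nut_tray","steel_tin","fish_tin","jar"):
        for r in nets.cut_out(n,l)[:3]:
            m=r["mask"]; P=W[m]; P=P[~np.isnan(P[:,0])]
            print(l,round(r["p"],2),np.round(r["rect"]),np.round(np.median(P,0),3),np.round(np.percentile(P,[3,97],0),3).tolist())
s=ctrl.get_state();print(s["ee_pos"],s["tcp_rot"],s["time"])
E
```

```text
side [0.2226327  0.78031005 0.69271481]
walnut 0.85 [381. 192. 402. 212.] [ 0.388 -0.235  0.032] [[0.368, -0.253, 0.01], [0.412, -0.225, 0.044]]
walnut 0.83 [349. 175. 369. 193.] [ 0.492 -0.292  0.031] [[0.467, -0.309, 0.002], [0.52, -0.28, 0.044]]
walnut 0.68 [330. 159. 347. 173.] [ 0.574 -0.364  0.032] [[0.556, -0.388, 0.006], [0.598, -0.351, 0.044]]
nutcracker 0.91 [218. 196. 323. 268.] [0.634 0.015 0.036] [[0.501, -0.053, 0.002], [0.719, 0.07, 0.066]]
nut_tray 0.63 [150. 278. 325. 404.] [0.536 0.286 0.003] [[0.402, 0.198, 0.0], [0.666, 0.39, 0.042]]
steel_tin 0.65 [159. 215. 196. 267.] [0.763 0.146 0.066] [[0.746, 0.109, 0.005], [0.799, 0.16, 0.093]]
fish_tin 0.56 [215. 179. 245. 212.] [ 0.778 -0.099  0.036] [[0.743, -0.15, 0.006], [0.82, -0.072, 0.04]]
jar 0.87 [258. 139. 274. 179.] [ 0.751 -0.266  0.063] [[0.736, -0.292, 0.005], [0.777, -0.258, 0.109]]
top [ 0.41964758 -0.03179347  1.05786008]
walnut 0.88 [348. 283. 374. 303.] [ 0.392 -0.247  0.037] [[0.369, -0.271, 0.024], [0.414, -0.227, 0.045]]
walnut 0.82 [328. 226. 350. 252.] [ 0.517 -0.194  0.038] [[0.496, -0.217, 0.027],
[... 158 characters left out ...]
5. 254.] [0.636 0.006 0.02 ] [[0.51, -0.052, 0.007], [0.709, 0.066, 0.067]]
nut_tray 0.69 [ 93. 177. 178. 296.] [0.531 0.305 0.004] [[0.398, 0.2, -0.001], [0.664, 0.392, 0.042]]
steel_tin 0.77 [190. 118. 218. 153.] [0.766 0.126 0.09 ] [[0.746, 0.1, 0.005], [0.803, 0.156, 0.094]]
steel_tin 0.63 [223. 154. 285. 256.] [0.638 0.006 0.021] [[0.51, -0.054, 0.007], [0.711, 0.066, 0.067]]
fish_tin 0.98 [287. 116. 322. 159.] [ 0.778 -0.114  0.036] [[0.741, -0.152, 0.005], [0.821, -0.078, 0.041]]
jar 0.6 [357. 124. 387. 155.] [ 0.75  -0.274  0.103] [[0.736, -0.299, 0.014], [0.777, -0.258, 0.11]]
[ 0.23745576 -0.57812117  0.20699787] [ 9.81070625e-01  1.93650277e-01 -6.47883894e-06 -4.81238201e-07] 0.7
```

View pics/top0.png

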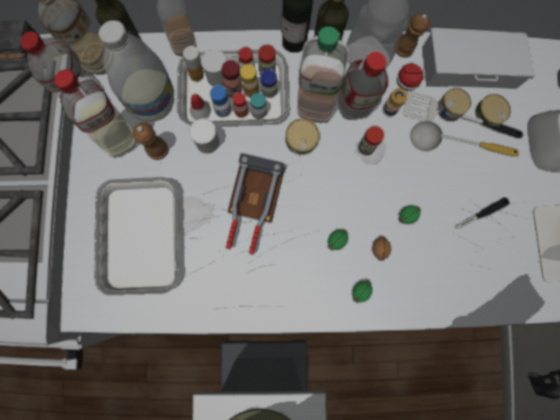

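View pics/side0.png

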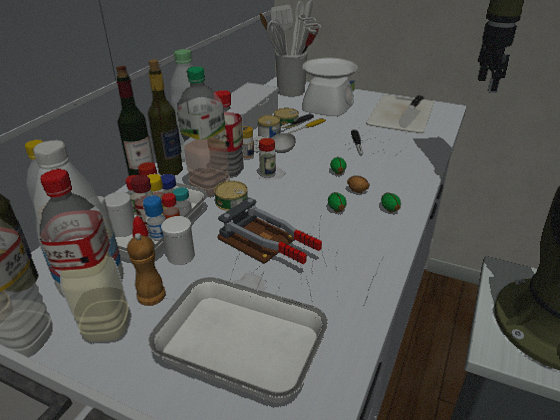

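The top view shows the brown walnut at (382,248), with green look-alikes at (410,214), (338,239) and (362,291). The nutcracker is near (256,200) with its handles toward (240,240), and the empty tray is at (140,235). Next I measure the orientations.

```bash
python3 - <<'E'
from h import *
for n in("top","side"):
    W=np.load(n+".npy"); im=cv2.imread(f"pics/{n}0.png"); hsv=cv2.cvtColor(im,cv2.COLOR_BGR2HSV)
    H,S,V=[hsv[...,i].astype(int) for i in range(3)]
    near=np.hypot(W[...,0]-.494,W[...,1]+.299)<.045
    m=near&(W[...,2]>.006)&(S>70)&(H<22)
    P=W[m]; mr=cv2.minAreaRect((P[:,:2]*1000).astype(np.float32))
    c=P[:,:2].mean(0); w,v=np.linalg.eigh(np.cov((P[:,:2]-c).T)); print(n,"walnut",m.sum(),mr,c,np.sqrt(w),np.degrees(np.arctan2(v[1,1],v[0,1])),P[:,2].max())
    red=((H<8)|(H>172))&(S>120)&(np.hypot(W[...,0]-.55,W[...,1]-.02)<.12)&(W[...,2]>.025)
    k,l,st,ce=cv2.connectedComponentsWithStats(red.astype(np.uint8))
    for i in range(1,k):
        if st[i,4]>15:
            Q=W[l==i]; q=Q[:,:2]; w,v=np.linalg.eigh(np.cov((q-q.mean(0)).T))
            print(" red",st[i,4],np.median(Q,0).round(4),Q.mean(0).round(4),np.degrees(np.arctan2(v[1,1],v[0,1])),Q.min(0).round(3),Q.max(0).round(3))
    B=W[(W[...,2]>.060)&(W[...,2]<.08)&(np.hypot(W[...,0]-.70,W[...,1]-.0)<.09)]
    print(" bridge",len(B),B.mean(0),cv2.minAreaRect((B[:,:2]*1000).astype(np.float32)))
    A=W[(W[...,2]>.007)&(W[...,2]<.017)&(np.hypot(W[...,0]-.63,W[...,1]-.0)<.1)]
    print(" base",len(A),cv2.minAreaRect((A[:,:2]*1000).astype(np.float32)))
    T=W[(W[...,2]>.02)&(W[...,2]<.05)&(np.abs(W[...,0]-.53)<.18)&(np.abs(W[...,1]-.3)<.13)]
    print(" tray",len(T),cv2.minAreaRect((T[:,:2]*1000).astype(np.float32)))
im=cv2.imread("pics/top0.png"); a=cv2.resize(im[225:275,350:410],None,fx=6,fy=6,interpolation=2); b=cv2.resize(im[145:265,215:300],None,fx=3,fy=3,interpolation=2)
o=np.zeros((360,620,3),np.uint8); o[:300,:360]=a; o[:360,362:617]=b; cv2.imwrite("pics/c1.png",o)
E
```

```text
top walnut 289 ((494.8245849609375, -299.62774658203125), (45.62820816040039, 42.56725311279297), 36.73005294799805) [ 0.49439388 -0.29853769] [0.00975505 0.01333593] 176.4296716490121 0.048094286937361064
 red 110 [0.5311 0.0607 0.0546] [0.5314 0.0606 0.0545] 166.10433606379559 [0.5   0.05  0.045] [0.564 0.071 0.059]
 red 107 [0.516  0.0073 0.0551] [0.5173 0.0065 0.055 ] 165.91800750780334 [ 0.485 -0.005  0.05 ] [0.549 0.017 0.059]
 bridge 472 [ 0.70155367 -0.0102629   0.06556303] ((702.6760864257812, -10.109466552734375), (109.48712921142578, 26.933624267578125), 75.66790771484375)
 base 1480 ((645.8665161132812, 4.065711975097656), (116.08206939697266, 145.3412628173828), 75.90901947021484)
 tray 2451 ((531.6199340820312, 295.5738220214844), (286.3192443847656, 208.13177490234375), 2.4395885467529297)
side walnut 250 ((495.98114013671875, -292.3464050292969), (27.110279083251953, 60.2962760925293), 87.9488754272461) [ 0.49206982 -0.29062223] [0.00671999 0.01457995] -177.66310627581302 0.04652252101189647
 red 284 [0.5167 0.0115 0.0473] [0.5165 0.0112 0.0466] 166.94358339045812 [ 0.483 -0.005  0.031] [0.554 0.021 0.057]
 red 306 [0.529  0.0658 0.0497] [0.5299 0.0656 0.0474] 166.8184390909683 [0.498 0.048 0.031] [0.566 0.078 0.058]
 bridge 336 [ 0.70234407 -0.00553133  0.06541084] ((703.72802734375, -9.893211364746094), (110.07672882080078, 26.949729919433594), 76.7905044555664)
 base 1179 ((642.2538452148438, 5.342338562011719), (117.0943603515625, 136.70130920410156), 75.71289825439453)
 tray 4159 ((533.1993408203125, 293.37908935546875), (287.2598571777344, 209.58419799804688), 2.42323899269104)
```

View pics/c1.png

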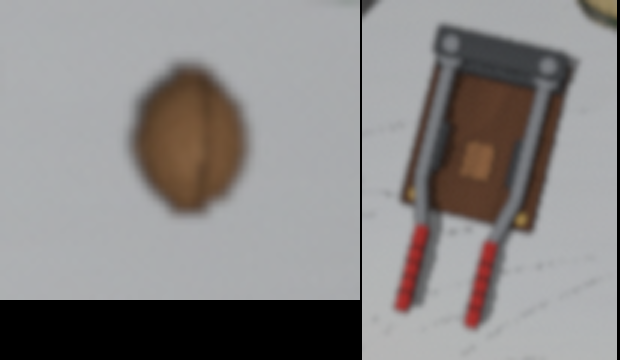

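The crop shows the walnut's tips at about (382,236) and (382,260) in the top view, with the seam almost along world x. The nutcracker axis is about -14°, which puts the seat near (0.6225, 0.011). I move above the walnut.

Emit:
move_arm:
  steps:
    - {"tx": 3.2, "ty": 3.5, "rz": 8.2, "claw": 8.54}
    - {"tx": 3.2, "ty": 3.5, "rz": 8.2}
    - {"tx": 3.2, "ty": 3.5, "rz": 8.2}
    - {"tx": 3.2, "ty": 3.5, "rz": 8.2}
    - {"tx": 3.2, "ty": 3.5, "rz": 8.2}
    - {"tx": 3.2, "ty": 3.5, "rz": 8.2}
    - {"tx": 3.2, "ty": 3.5, "rz": 8.2}
    - {"tx": 3.3, "ty": 3.4, "rz": 8.2}
    - {}

```text
invalid input
```

```bash
python3 - <<'E'
from h import *
K,D,T=cam("top")
def ray(px,z):
    p=cv2.undistortPoints(np.array([[px]],float),K,D)[0,0]; d=T[:3,:3]@[p[0],p[1],1]; return T[:3,3]+d*(z-T[2,3])/d[2]
for px in([350+190/6,225+65/6],[350+190/6,225+212/6],[350+134/6,225+138/6],[350+246/6,225+138/6]): print(ray(px,.023).round(4))
print("seat",ray([215+(477-362)/3,145+160/3],.022).round(4))
E
```

```text
[ 0.5252 -0.3051  0.023 ]
[ 0.4652 -0.3021  0.023 ]
[ 0.4956 -0.2804  0.023 ]
[ 0.4948 -0.3269  0.023 ]
seat [0.6225 0.0099 0.022 ]
```

Emit:
move_arm:
  steps:
    - {"tx": 3.2, "ty": 3.5, "tz": 0, "rx": 0, "ry": 0, "rz": 8.1, "claw": 8.5}
    - {"tx": 3.2, "ty": 3.5, "tz": 0, "rx": 0, "ry": 0, "rz": 8.1, "claw": 8.5}
    - {"tx": 3.2, "ty": 3.5, "tz": 0, "rx": 0, "ry": 0, "rz": 8.1, "claw": 8.5}
    - {"tx": 3.2, "ty": 3.5, "tz": 0, "rx": 0, "ry": 0, "rz": 8.1, "claw": 8.5}
    - {"tx": 3.2, "ty": 3.5, "tz": 0, "rx": 0, "ry": 0, "rz": 8.1, "claw": 8.5}
    - {"tx": 3.2, "ty": 3.5, "tz": 0, "rx": 0, "ry": 0, "rz": 8.1, "claw": 8.5}
    - {"tx": 3.2, "ty": 3.5, "tz": 0, "rx": 0, "ry": 0, "rz": 8.1, "claw": 8.5}
    - {"tx": 3.3, "ty": 3.1, "tz": 0, "rx": 0, "ry": 0, "rz": 8.1, "claw": 8.5}
    - {"tx": 0, "ty": 0, "tz": 0, "rx": 0, "ry": 0, "rz": 0, "claw": 8.5}

```text
time: 1.82
ee_pos: [0.4974, -0.2981, 0.2073]
tcp_rot: [0.722, 0.692, 0.001, 0.0]
force: [0.4, 0.1, 0.3]
grip_width: 0.994
grasp_force: 0.0
```

Emit:
move_arm:
  steps:
    - {"tx": 0, "ty": 0, "tz": -4, "rx": 0, "ry": 0, "rz": 0, "claw": 8.5}
    - {"tx": 0, "ty": 0, "tz": -4, "rx": 0, "ry": 0, "rz": 0, "claw": 8.5}
    - {"tx": 0, "ty": 0, "tz": -3, "rx": 0, "ry": 0, "rz": 0, "claw": 8.5}
    - {"tx": 0, "ty": 0, "tz": 0, "rx": 0, "ry": 0, "rz": 0, "claw": 8.5}
    - {"tx": 0, "ty": 0, "tz": 0, "rx": 0, "ry": 0, "rz": 0, "claw": 8.5}

```text
time: 2.45
ee_pos: [0.4949, -0.3028, 0.0981]
tcp_rot: [0.725, 0.689, 0.0, 0.001]
force: [-0.2, -0.4, 1.1]
grip_width: 0.995
grasp_force: 0.0
```

Emit:
move_arm:
  steps:
    - {"tx": 0, "ty": 0, "tz": -3.5, "rx": 0, "ry": 0, "rz": 0, "claw": 8.5}
    - {"tx": 0, "ty": 0, "tz": -3, "rx": 0, "ry": 0, "rz": 0, "claw": 8.5}
    - {"tx": 0, "ty": 0, "tz": -2, "rx": 0, "ry": 0, "rz": 0, "claw": 8.5}
    - {"tx": 0, "ty": 0, "tz": -1, "rx": 0, "ry": 0, "rz": 0, "claw": 8.5}
    - {"tx": 0, "ty": 0, "tz": 0, "rx": 0, "ry": 0, "rz": 0, "claw": 8.5}
    - {"tx": 0, "ty": 0, "tz": 0, "rx": 0, "ry": 0, "rz": 0, "claw": 8.5}

```text
time: 3.2
ee_pos: [0.4953, -0.3025, 0.0032]
tcp_rot: [0.725, 0.689, 0.0, 0.001]
force: [-0.8, 0.2, 0.0]
grip_width: 0.996
grasp_force: 0.0
```

Emit:
move_arm:
  steps:
    - {"tx": 0, "ty": 0, "tz": 0, "rx": 0, "ry": 0, "rz": 0, "claw": 6.5}
    - {"tx": 0, "ty": 0, "tz": 0, "rx": 0, "ry": 0, "rz": 0, "claw": 5.5}
    - {"tx": 0, "ty": 0, "tz": 0, "rx": 0, "ry": 0, "rz": 0, "claw": 5}
    - {"tx": 0, "ty": 0, "tz": 0, "rx": 0, "ry": 0, "rz": 0, "claw": 5}
    - {"tx": 0, "ty": 0, "tz": 0, "rx": 0, "ry": 0, "rz": 0, "claw": 5}
    - {"tx": 0, "ty": 0, "tz": 0, "rx": 0, "ry": 0, "rz": 0, "claw": 5}
    - {"tx": 0, "ty": 0, "tz": 0, "rx": 0, "ry": 0, "rz": 0, "claw": 5}

```text
time: 4.08
ee_pos: [0.4952, -0.3026, 0.0046]
tcp_rot: [0.725, 0.689, -0.0, 0.001]
force: [-4.9, 2.0, 21.5]
grip_width: 0.588
grasp_force: 10.8
```

```bash
python3 - <<'E'
from h import *
im,d=optics.read_camera("side"); a=im[130:230,310:430,::-1]
im2,d2=optics.read_camera("top"); b=im2[200:300,320:440,::-1]
o=np.vstack([cv2.resize(x,None,fx=3,fy=3,interpolation=2) for x in(a,b)])[:600]
cv2.imwrite("pics/c2.png",np.hstack([cv2.resize(a,None,fx=3.3,fy=3.3,interpolation=2),cv2.resize(b,None,fx=3.3,fy=3.3,interpolation=2)]))
s=ctrl.get_state();print(s["grip_width"],s["grasp_force"],s["force"],s["moment"])
E
```

```text
0.5854449785377452 10.818356320873693 [-4.78667256  1.97372771 22.28446727] [0.50067135 1.23741539 0.06113663]
```

View pics/c2.png

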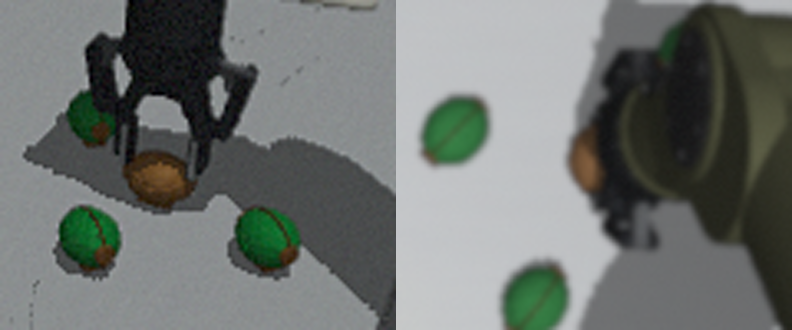

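The side crop shows the fingers standing behind the walnut (toward -y), so the grip slid off the tips. I open, back off and measure again.

Emit:
move_arm:
  steps:
    - {"tx": 0, "ty": 0, "tz": 0, "rx": 0, "ry": 0, "rz": 0, "claw": 8.5}
    - {"tx": 0, "ty": 0, "tz": 0, "rx": 0, "ry": 0, "rz": 0, "claw": 8.5}
    - {"tx": 0, "ty": 0, "tz": 0, "rx": 0, "ry": 0, "rz": 0, "claw": 8.5}
    - {"tx": 0, "ty": 0, "tz": 3, "rx": 0, "ry": 0, "rz": 0, "claw": 8.5}
    - {"tx": 0, "ty": 0, "tz": 4, "rx": 0, "ry": 0, "rz": 0, "claw": 8.5}
    - {"tx": 0, "ty": 0, "tz": 4, "rx": 0, "ry": 0, "rz": 0, "claw": 8.5}
    - {"tx": 0, "ty": -6, "tz": 2, "rx": 0, "ry": 0, "rz": 0, "claw": 8.5}
    - {"tx": 0, "ty": -6, "tz": 0, "rx": 0, "ry": 0, "rz": 0, "claw": 8.5}
    - {"tx": 0, "ty": 0, "tz": 0, "rx": 0, "ry": 0, "rz": 0, "claw": 8.5}

```text
time: 5.3
ee_pos: [0.4919, -0.4277, 0.1306]
tcp_rot: [0.727, 0.686, -0.001, 0.0]
force: [-0.8, -0.8, -0.7]
grip_width: 0.994
grasp_force: 0.0
```

```bash
cat > w.py <<'E'
from h import *
from scipy.optimize import least_squares
def walnut(c0,tag):
    X=[]; crops=[]
    for n in("top","side"):
        im,d=optics.read_camera(n); W=cloud(n,d); bgr=np.ascontiguousarray(im[...,::-1]); hsv=cv2.cvtColor(bgr,cv2.COLOR_BGR2HSV).astype(int)
        m=(np.hypot(W[...,0]-c0[0],W[...,1]-c0[1])<.05)&(W[...,2]>c0[2]+.006)&(hsv[...,1]>90)&(hsv[...,0]<22)
        m=cv2.erode(m.astype(np.uint8),np.ones((2,2)))>0
        P=W[m]; print(n,len(P),P[:,:2].mean(0),cv2.minAreaRect((P[:,:2]*1000).astype(np.float32)),P[:,2].max()); X.append(P)
        u,v=proj(n,[c0])[0].astype(int); crops.append(cv2.resize(bgr[v-30:v+30,u-30:u+30],(390,390),interpolation=2))
        k=cv2.findContours(m.astype(np.uint8),0,2)[0]
    cv2.imwrite(f"pics/{tag}.png",np.hstack(crops))
    P=np.vstack(X)
    def f(q):
        c,s=np.cos(q[2]),np.sin(q[2]); d=P-[q[0],q[1],c0[2]+.023]
        a=np.c_[c*d[:,0]+s*d[:,1],-s*d[:,0]+c*d[:,1],d[:,2]]/[.031,.023,.022]
        return np.linalg.norm(a,axis=1)-1
    for g in np.radians([-40,0,40,85]):
        r=least_squares(f,[*c0[:2],g],loss="soft_l1",f_scale=.1); print("fit",r.x[:2].round(4),np.degrees(r.x[2]).round(1),round(r.cost,3))
E
python3 -c "
from w import *
walnut([.494,-.297,0],'w1'); s=ctrl.get_state();print(s['ee_pos'],s['force'])"
```

```text
top 231 [ 0.49253936 -0.29943776] ((493.333984375, -301.08404541015625), (40.356258392333984, 38.884986877441406), 39.31047821044922) 0.04890743841604861
side 204 [ 0.4902337  -0.28899454] ((492.673095703125, -290.1103210449219), (26.122432708740234, 52.24168395996094), 87.45337677001953) 0.04354704849445623
fit [ 0.4982 -0.3053] -19.6 1.108
fit [ 0.4982 -0.3053] -19.6 1.108
fit [ 0.4982 -0.3053] -19.6 1.108
fit [ 0.4982 -0.3053] -19.6 1.108
[ 0.49393052 -0.42143794  0.13083658] [-0.34982368  2.03997858 -0.02344983]
```

View pics/w1.png

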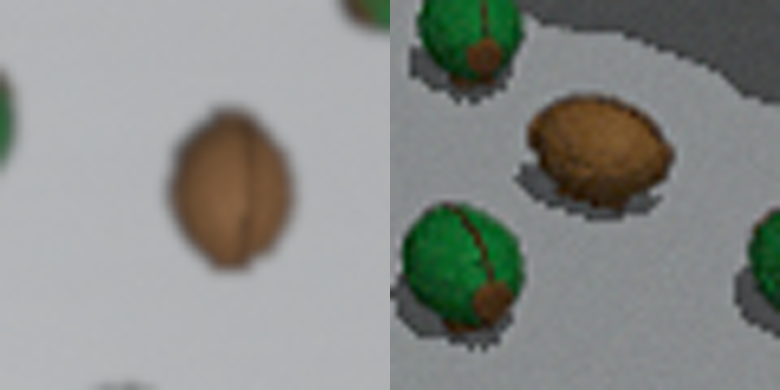

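```bash
python3 - <<'E'
from h import *
# pictured in c2: finger ends side px approx (349,184) and (371,184); walnut side silhouette
print(proj("side",[[.525,-.302,.023],[.465,-.302,.023],[.495,-.302,.045],[.495,-.302,0],[.52,-.3026,.005],[.47,-.3026,.005],[.52,-.3026,.012],[.47,-.3026,.012]]).round(1))
W=cloud("top",optics.read_camera("top")[1]); s=cloud("side",optics.read_camera("side")[1])
# table height near walnut in both cams
for n,Z in(("top",W),("side",s)):
    m=(abs(Z[...,0]-.45)<.02)&(abs(Z[...,1]+.33)<.02); print(n,np.nanmedian(Z[m][:,2]))
    # gripper extent now
    g=(abs(Z[...,0]-.494)<.09)&(abs(Z[...,1]+.422)<.05)&(Z[...,2]>.03)&(Z[...,2]<.3); P=Z[g]
    print(len(P),np.percentile(P,[1,50,99],0).round(3) if len(P) else "")
    lo=P[P[:,2]<P[:,2].min()+.03]; print(lo.min(0),lo.max(0),lo.mean(0))
E
```

```text
[[347.2 181.1]
 [368.5 185.8]
 [358.5 176.4]
 [357.  190.6]
 [348.5 187. ]
 [366.1 190.9]
 [348.7 184.8]
 [366.4 188.8]]
top -0.00033985590758600637
1248 [[ 0.422 -0.433  0.034]
 [ 0.479 -0.411  0.245]
 [ 0.58  -0.374  0.299]]
[ 0.5550612  -0.40215144  0.03036239] [ 0.58361325 -0.37218555  0.04775918] [ 0.57120665 -0.38386537  0.03928357]
side -0.0004343577142759125
1438 [[ 0.422 -0.432  0.041]
 [ 0.486 -0.41   0.25 ]
 [ 0.572 -0.378  0.299]]
[ 0.5557189  -0.39445358  0.03219939] [ 0.58275568 -0.37237942  0.04681696] [ 0.56988335 -0.38048107  0.04049622]
```

The walnut has not moved and the finger positions agree with the tips, so the earlier grip may simply have been soft, because the target opening was reached before full force. I'll regrip with a tighter command, 3 mm higher.

Emit:
move_arm:
  steps:
    - {"tx": 0, "ty": 6.1, "tz": 0, "rx": 0, "ry": 0, "rz": 0, "claw": 8.5}
    - {"tx": 0, "ty": 6.2, "tz": 0, "rx": 0, "ry": 0, "rz": 0, "claw": 8.5}
    - {"tx": -0.1, "ty": 0, "tz": -3, "rx": 0, "ry": 0, "rz": 0, "claw": 8.5}
    - {"tx": 0, "ty": 0, "tz": -4, "rx": 0, "ry": 0, "rz": 0, "claw": 8.5}
    - {"tx": 0, "ty": 0, "tz": -3.5, "rx": 0, "ry": 0, "rz": 0, "claw": 8.5}
    - {"tx": 0, "ty": 0, "tz": -2.2, "rx": 0, "ry": 0, "rz": 0, "claw": 8.5}
    - {"tx": 0, "ty": 0, "tz": 0, "rx": 0, "ry": 0, "rz": 0, "claw": 8.5}
    - {"tx": 0, "ty": 0, "tz": 0, "rx": 0, "ry": 0, "rz": 0, "claw": 6.6}
    - {"tx": 0, "ty": 0, "tz": 0, "rx": 0, "ry": 0, "rz": 0, "claw": 6.2}
    - {"tx": 0, "ty": 0, "tz": 0, "rx": 0, "ry": 0, "rz": 0, "claw": 6}
    - {"tx": 0, "ty": 0, "tz": 0, "rx": 0, "ry": 0, "rz": 0, "claw": 5.8}
    - {"tx": 0, "ty": 0, "tz": 0, "rx": 0, "ry": 0, "rz": 0, "claw": 5.6}

```text
time: 7.0
ee_pos: [0.4935, -0.2985, 0.0049]
tcp_rot: [0.725, 0.689, 0.0, 0.0]
force: [-0.2, -0.5, -0.2]
grip_width: 0.656
grasp_force: 0.0
```

Emit:
move_arm:
  steps:
    - {"tx": 0, "ty": 0, "tz": 0, "rx": 0, "ry": 0, "rz": 0, "claw": 5.4}
    - {"tx": 0, "ty": 0, "tz": 0, "rx": 0, "ry": 0, "rz": 0, "claw": 5.2}
    - {"tx": 0, "ty": 0, "tz": 0, "rx": 0, "ry": 0, "rz": 0, "claw": 5.2}

```text
time: 7.38
ee_pos: [0.4935, -0.2984, 0.0047]
tcp_rot: [0.725, 0.689, 0.0, -0.0]
force: [-0.4, 0.4, -0.2]
grip_width: 0.606
grasp_force: 0.1
```

Emit:
move_arm:
  steps:
    - {"tx": 0, "ty": 0, "tz": 0, "rx": 0, "ry": 0, "rz": 0, "claw": 5}
    - {"tx": 0, "ty": 0, "tz": 0, "rx": 0, "ry": 0, "rz": 0, "claw": 4.5}
    - {"tx": 0, "ty": 0, "tz": 0, "rx": 0, "ry": 0, "rz": 0, "claw": 4}
    - {"tx": 0, "ty": 0, "tz": 0, "rx": 0, "ry": 0, "rz": 0, "claw": 4}
    - {"tx": 0, "ty": 0, "tz": 0, "rx": 0, "ry": 0, "rz": 0, "claw": 4}

```text
time: 8.0
ee_pos: [0.4947, -0.2988, 0.0073]
tcp_rot: [0.725, 0.689, 0.0, 0.002]
force: [-3.2, 2.1, 22.2]
grip_width: 0.48
grasp_force: 45.4
```

```bash
python3 - <<'E'
from h import *
im,d=optics.read_camera("side"); a=np.ascontiguousarray(im[150:205,325:395,::-1]); s=11
cv2.imwrite("pics/c3.png",cv2.resize(a,None,fx=s,fy=s,interpolation=2))
W=cloud("side",d); 
for v in range(170,192,3): print(v,[tuple((W[v,u]*1000).round().astype(int)) for u in(346,349,352,364,367,370,373)])
E
```

```text
170 [(np.int64(528), np.int64(-294), np.int64(62)), (np.int64(519), np.int64(-289), np.int64(66)), (np.int64(515), np.int64(-304), np.int64(59)), (np.int64(510), np.int64(-421), np.int64(-1)), (np.int64(470), np.int64(-285), np.int64(80)), (np.int64(463), np.int64(-290), np.int64(78)), (np.int64(455), np.int64(-286), np.int64(82))]
173 [(np.int64(528), np.int64(-292), np.int64(53)), (np.int64(518), np.int64(-288), np.int64(58)), (np.int64(516), np.int64(-312), np.int64(45)), (np.int64(505), np.int64(-401), np.int64(1)), (np.int64(470), np.int64(-290), np.int64(68)), (np.int64(462), np.int64(-288), np.int64(71)), (np.int64(481), np.int64(-415), np.int64(-1))]
176 [(np.int64(527), np.int64(-293), np.int64(43)), (np.int64(517), np.int64(-288), np.int64(49)), (np.int64(514), np.int64(-308), np.int64(39)), (np.int64(500), np.int64(-387), np.int64(0)), (np.int64(469), np.int64(-291), np.int64(59)), (np.int64(461), np.int64(-287), np.int64(63)), (np.int64(476), np.int64(-397), np.int64(0))]
179 [(np.int64(542), np.int64(-349), np.int64(0)), (np.int64(517), np.int64(-289), np.int64(39)), (np
[... 859 characters left out ...]
(464), np.int64(-352), np.int64(-2))]
188 [(np.int64(528), np.int64(-306), np.int64(-2)), (np.int64(520), np.int64(-307), np.int64(-1)), (np.int64(505), np.int64(-282), np.int64(17)), (np.int64(474), np.int64(-289), np.int64(21)), (np.int64(466), np.int64(-293), np.int64(21)), (np.int64(466), np.int64(-330), np.int64(-1)), (np.int64(460), np.int64(-337), np.int64(-2))]
191 [(np.int64(522), np.int64(-287), np.int64(0)), (np.int64(515), np.int64(-292), np.int64(-1)), (np.int64(506), np.int64(-291), np.int64(2)), (np.int64(477), np.int64(-308), np.int64(0)), (np.int64(470), np.int64(-312), np.int64(0)), (np.int64(463), np.int64(-318), np.int64(-2)), (np.int64(455), np.int64(-318), np.int64(0))]
```

View pics/c3.png

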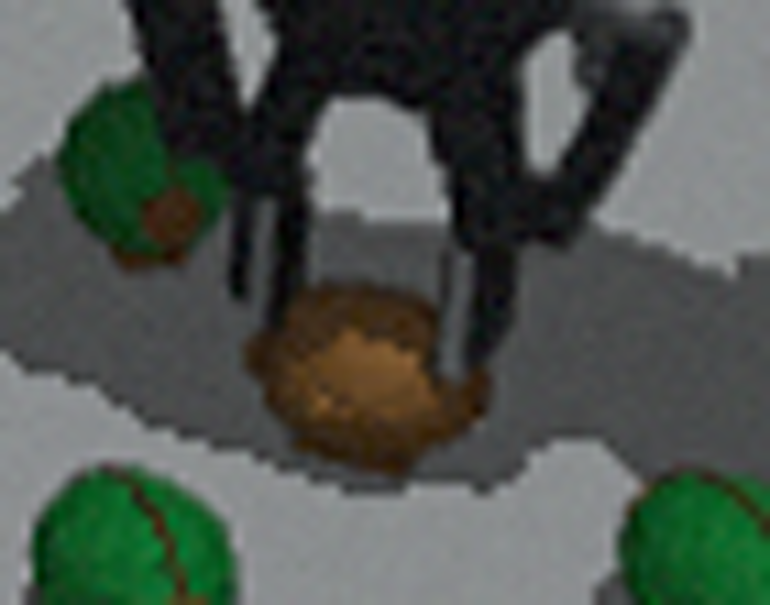

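The close-up shows both fingertips on the upper part of the walnut (about z 0.03), well above the tips, so they stand farther back from the TCP than I assumed. I open, lift and measure the fingertip height against the reported TCP.

Emit:
move_arm:
  steps:
    - {"tx": 0, "ty": 0, "tz": 0, "rx": 0, "ry": 0, "rz": 0, "claw": 6.5}
    - {"tx": 0, "ty": 0, "tz": 0, "rx": 0, "ry": 0, "rz": 0, "claw": 8.5}
    - {"tx": 0, "ty": 0, "tz": 0, "rx": 0, "ry": 0, "rz": 0, "claw": 8.5}
    - {"tx": 0, "ty": 0, "tz": 3, "rx": 0, "ry": 0, "rz": 0, "claw": 8.5}
    - {"tx": 0, "ty": 0, "tz": 4, "rx": 0, "ry": 0, "rz": 0, "claw": 6}
    - {"tx": 0, "ty": 0, "tz": 3, "rx": 0, "ry": 0, "rz": 0, "claw": 6}
    - {"tx": 0, "ty": 0, "tz": 0, "rx": 0, "ry": 0, "rz": 0, "claw": 6}
    - {"tx": 0, "ty": 0, "tz": 0, "rx": 0, "ry": 0, "rz": 0, "claw": 6}
    - {"tx": 0, "ty": 0, "tz": 0, "rx": 0, "ry": 0, "rz": 0, "claw": 6}

```text
time: 9.18
ee_pos: [0.4927, -0.2981, 0.1035]
tcp_rot: [0.725, 0.689, -0.0, -0.001]
force: [-1.1, 0.3, -0.6]
grip_width: 0.705
grasp_force: 0.0
```

```bash
python3 - <<'E'
from h import *
im,d=optics.read_camera("side"); W=cloud("side",d); s=ctrl.get_state(); e=s["ee_pos"]; print(e,s["grip_width"])
g=(abs(W[...,0]-e[0])<.08)&(abs(W[...,1]-e[1])<.035)&(W[...,2]>.065)&(W[...,2]<.2)
P=W[g]
for z in np.arange(.065,.2,.008):
    q=P[abs(P[:,2]-z)<.004]; print(round(z,3),len(q),np.sort((q[:,0]*1000).round())[[0,len(q)//4,len(q)//2,3*len(q)//4,-1]] if len(q) else "",q[:,1].mean().round(3) if len(q) else "")
cv2.imwrite("pics/c4.png",cv2.resize(np.ascontiguousarray(im[100:210,305:415,::-1]),None,fx=5,fy=5,interpolation=2))
E
python3 -c "
from w import *
walnut([.494,-.297,0],'w2')"
```

```text
[ 0.49283239 -0.29810894  0.10358141] 0.7038345103187402
0.065 0  
0.073 0  
0.081 0  
0.089 0  
0.097 0  
0.105 0  
0.113 0  
0.121 0  
0.129 1 [524. 524. 524. 524. 524.] -0.296
0.137 25 [454. 460. 523. 524. 534.] -0.292
0.145 37 [450. 458. 523. 526. 536.] -0.293
0.153 38 [449. 454. 463. 526. 536.] -0.291
0.161 44 [450. 456. 523. 526. 536.] -0.294
0.169 40 [449. 457. 523. 526. 537.] -0.292
0.177 52 [440. 454. 525. 535. 553.] -0.29
0.185 113 [431. 450. 462. 540. 556.] -0.292
0.193 80 [430. 453. 466. 545. 556.] -0.292
top 231 [ 0.4920981  -0.29947031] ((492.32012939453125, -300.0028991699219), (39.69799041748047, 38.467037200927734), 44.2349853515625) 0.04893152859077565
side 222 [ 0.48976692 -0.28948248] ((492.71240234375, -291.1728820800781), (29.371793746948242, 54.005252838134766), 85.91822814941406) 0.04496535875998309
fit [ 0.4971 -0.3053] -23.6 1.236
fit [ 0.4971 -0.3053] -23.6 1.236
fit [ 0.4971 -0.3053] -23.6 1.236
fit [ 0.4971 -0.3053] 156.4 1.236
```

View pics/c4.png

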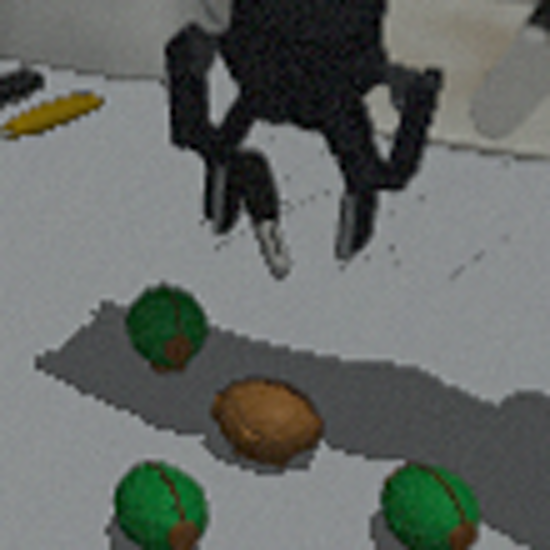

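The fingertips are at z 0.131 with the TCP reading 0.104, so at a 60 mm opening they stand about 28 mm above the reported TCP. I'll descend to a reading of about -0.020, watching the force.

Emit:
move_arm:
  steps:
    - {"tx": 0, "ty": -0.1, "tz": 0, "rx": 0, "ry": 0, "rz": 0, "claw": 8.5}
    - {"tx": 0, "ty": 0, "tz": 0, "rx": 0, "ry": 0, "rz": 0, "claw": 8.5}
    - {"tx": 0, "ty": 0, "tz": -4, "rx": 0, "ry": 0, "rz": 0, "claw": 8.5}
    - {"tx": 0, "ty": 0, "tz": -4, "rx": 0, "ry": 0, "rz": 0, "claw": 8.5}
    - {"tx": 0, "ty": 0, "tz": -2, "rx": 0, "ry": 0, "rz": 0, "claw": 8.5}
    - {"tx": 0, "ty": 0, "tz": -1.4, "rx": 0, "ry": 0, "rz": 0, "claw": 8.5}
    - {"tx": 0, "ty": 0, "tz": -0.8, "rx": 0, "ry": 0, "rz": 0, "claw": 8.5}
    - {"tx": 0, "ty": 0, "tz": 0, "rx": 0, "ry": 0, "rz": 0, "claw": 7}
    - {"tx": 0, "ty": 0, "tz": 0, "rx": 0, "ry": 0, "rz": 0, "claw": 6.4}

```text
time: 10.45
ee_pos: [0.4939, -0.2997, -0.0165]
tcp_rot: [0.725, 0.689, 0.0, 0.001]
force: [0.2, 0.0, -0.9]
grip_width: 0.748
grasp_force: 0.0
```

Emit:
move_arm:
  steps:
    - {"tx": 0, "ty": 0, "tz": 0, "rx": 0, "ry": 0, "rz": 0, "claw": 5.8}
    - {"tx": 0, "ty": 0, "tz": 0, "rx": 0, "ry": 0, "rz": 0, "claw": 5.2}
    - {"tx": 0, "ty": 0, "tz": 0, "rx": 0, "ry": 0, "rz": 0, "claw": 4.5}
    - {"tx": 0, "ty": 0, "tz": 0, "rx": 0, "ry": 0, "rz": 0, "claw": 4.5}

```text
time: 10.95
ee_pos: [0.494, -0.2997, -0.016]
tcp_rot: [0.725, 0.689, 0.0, 0.001]
force: [-0.5, 0.8, 5.7]
grip_width: 0.69
grasp_force: 63.0
```

Emit:
move_arm:
  steps:
    - {"tx": 0, "ty": 0, "tz": 2, "rx": 0, "ry": 0, "rz": 0, "claw": 4.5}
    - {"tx": 0, "ty": 0, "tz": 4, "rx": 0, "ry": 0, "rz": 0, "claw": 4.5}
    - {"tx": 0, "ty": 0, "tz": 5, "rx": 0, "ry": 0, "rz": 0, "claw": 4.5}
    - {"tx": 1.4, "ty": 3.4, "tz": 1, "rx": 0, "ry": 0, "rz": -1.5, "claw": 4.5}
    - {"tx": 1.6, "ty": 3.9, "tz": 0, "rx": 0, "ry": 0, "rz": -1.5, "claw": 4.5}
    - {"tx": 1.6, "ty": 3.9, "tz": 0, "rx": 0, "ry": 0, "rz": -1.5, "claw": 4.5}
    - {"tx": 1.6, "ty": 3.9, "tz": 0, "rx": 0, "ry": 0, "rz": -1.5, "claw": 4.5}
    - {"tx": 1.6, "ty": 3.9, "tz": 0, "rx": 0, "ry": 0, "rz": -1.5, "claw": 4.5}
    - {"tx": 1.6, "ty": 3.9, "tz": 0, "rx": 0, "ry": 0, "rz": -1.5, "claw": 4.5}
    - {"tx": 1.6, "ty": 3.9, "tz": 0, "rx": 0, "ry": 0, "rz": -1, "claw": 4.5}
    - {"tx": 1.8, "ty": 4.2, "tz": 0, "rx": 0, "ry": 0, "rz": -1, "claw": 4.5}
    - {"tx": 0, "ty": 0, "tz": 0, "rx": 0, "ry": 0, "rz": 0, "claw": 4.5}

```text
time: 12.45
ee_pos: [0.6225, 0.0164, 0.1036]
tcp_rot: [0.785, 0.619, 0.002, -0.001]
force: [-0.2, -0.2, -0.7]
grip_width: 0.687
grasp_force: 64.9
```

Emit:
move_arm:
  steps:
    - {"tx": 0, "ty": 0, "tz": 0, "rx": 0, "ry": 0, "rz": 0, "claw": 4.5}
    - {"tx": 0, "ty": 0, "tz": 0, "rx": 0, "ry": 0, "rz": 0, "claw": 4.5}

```text
time: 12.7
ee_pos: [0.6212, 0.0088, 0.1028]
tcp_rot: [0.788, 0.616, -0.0, 0.0]
force: [-0.1, -0.8, -0.9]
grip_width: 0.688
grasp_force: 64.9
```

```bash
python3 - <<'E'
from h import *
s=ctrl.get_state(); e=np.array(s["ee_pos"]); print(e,s["tcp_rot"],s["grip_width"],s["grasp_force"])
c=[]
for n in("side","top"):
    im,d=optics.read_camera(n); u,v=proj(n,[e])[0].astype(int); c.append(cv2.resize(np.ascontiguousarray(im[v-60:v+60,u-60:u+60,::-1]),(400,400),interpolation=2))
    W=cloud(n,d); hsv=cv2.cvtColor(np.ascontiguousarray(im[...,::-1]),cv2.COLOR_BGR2HSV).astype(int)
    m=(np.hypot(W[...,0]-e[0],W[...,1]-e[1])<.05)&(W[...,2]>.08)&(W[...,2]<.18)&(hsv[...,1]>90)&(hsv[...,0]<22); P=W[m]
    print(n,len(P),P.mean(0),P.min(0),P.max(0)) if len(P) else print(n,0)
    B=W[(W[...,2]>.060)&(W[...,2]<.08)&(np.hypot(W[...,0]-.70,W[...,1]-.0)<.09)]; print(cv2.minAreaRect((B[:,:2]*1000).astype(np.float32)))
cv2.imwrite("pics/c5.png",np.hstack(c))
E
```

```text
[0.62115467 0.00880818 0.10284574] [ 7.87904893e-01  6.15796725e-01 -4.06199643e-04  3.28142802e-04] 0.6880567731592871 64.88791823387146
side 313 [0.61866832 0.01859068 0.14913034] [ 0.5878855  -0.00284259  0.11821188] [0.65426615 0.02959638 0.1751752 ]
((703.6469116210938, -9.586772918701172), (110.0459213256836, 28.822248458862305), 77.45092010498047)
top 0
((0.0, 0.0), (0.0, 0.0), 0.0)
```

View pics/c5.png

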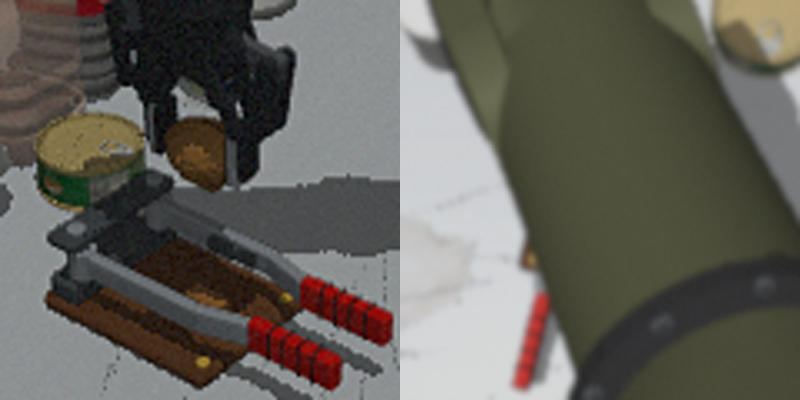

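The side view shows the walnut held lengthwise above the nutcracker, whose bridge is where I measured it. I lower it onto the seat.

Emit:
move_arm:
  steps:
    - {"tx": 0.1, "ty": 0.1, "tz": -3, "rx": 0, "ry": 0, "rz": 0, "claw": 4.5}
    - {"tx": 0, "ty": 0.1, "tz": -3, "rx": 0, "ry": 0, "rz": 0, "claw": 4.5}
    - {"tx": 0, "ty": 0, "tz": -2, "rx": 0, "ry": 0, "rz": 0, "claw": 4.5}
    - {"tx": 0, "ty": 0, "tz": -1, "rx": 0, "ry": 0, "rz": 0, "claw": 4.5}
    - {"tx": 0, "ty": 0, "tz": -0.4, "rx": 0, "ry": 0, "rz": 0, "claw": 4.5}
    - {"tx": 0, "ty": 0, "tz": -0.2, "rx": 0, "ry": 0, "rz": 0, "claw": 4.5}
    - {"tx": 0, "ty": 0, "tz": 0, "rx": 0, "ry": 0, "rz": 0, "claw": 4.5}

```text
time: 13.68
ee_pos: [0.6229, 0.0126, 0.0073]
tcp_rot: [0.787, 0.617, 0.0, 0.0]
force: [-0.4, 0.0, 0.1]
grip_width: 0.685
grasp_force: 64.9
```

Emit:
move_arm:
  steps:
    - {"tx": 0, "ty": -0.2, "tz": -0.1, "rx": 0, "ry": 0, "rz": 0, "claw": 4.5}
    - {"tx": 0, "ty": 0, "tz": -0.1, "rx": 0, "ry": 0, "rz": 0, "claw": 4.5}
    - {"tx": 0, "ty": 0, "tz": 0, "rx": 0, "ry": 0, "rz": 0, "claw": 4.5}
    - {"tx": 0, "ty": 0, "tz": 0, "rx": 0, "ry": 0, "rz": 0, "claw": 4.5}

```text
time: 14.18
ee_pos: [0.6229, 0.0104, 0.0061]
tcp_rot: [0.787, 0.616, 0.0, 0.001]
force: [-3.1, 0.2, 8.3]
grip_width: 0.686
grasp_force: 66.0
```

Emit:
move_arm:
  steps:
    - {"tx": 0, "ty": 0, "tz": 0, "rx": 0, "ry": 0, "rz": 0, "claw": 6.3}
    - {"tx": 0, "ty": 0, "tz": 0, "rx": 0, "ry": 0, "rz": 0, "claw": 7.5}
    - {"tx": 0, "ty": 0, "tz": 0, "rx": 0, "ry": 0, "rz": 0, "claw": 8}
    - {"tx": 0, "ty": 0, "tz": 0, "rx": 0, "ry": 0, "rz": 0, "claw": 8}
    - {"tx": 0, "ty": 0, "tz": 2, "rx": 0, "ry": 0, "rz": 0, "claw": 8}
    - {"tx": 0, "ty": 0, "tz": 4, "rx": 0, "ry": 0, "rz": 0, "claw": 8.5}
    - {"tx": 0, "ty": 0, "tz": 5, "rx": 0, "ry": 0, "rz": 0, "claw": 8.5}
    - {"tx": -2, "ty": 0.5, "tz": 1, "rx": 0, "ry": 0, "rz": 9, "claw": 8.5}
    - {"tx": -2, "ty": 0.5, "tz": 0, "rx": 0, "ry": 0, "rz": 9, "claw": 8.5}
    - {"tx": -2, "ty": 0.5, "tz": 0, "rx": 0, "ry": 0, "rz": 9, "claw": 8.5}
    - {"tx": -2, "ty": 0.5, "tz": 0, "rx": 0, "ry": 0, "rz": 9, "claw": 8.5}
    - {"tx": -2.2, "ty": 0.5, "tz": 0, "rx": 0, "ry": 0, "rz": 9, "claw": 8.5}

```text
time: 15.68
ee_pos: [0.5198, 0.0357, 0.1248]
tcp_rot: [0.489, 0.872, 0.0, 0.0]
force: [0.6, -0.4, 0.4]
grip_width: 0.997
grasp_force: 0.0
```

Emit:
move_arm:
  steps:
    - {"tx": 0, "ty": 0, "tz": 0, "rx": 0, "ry": 0, "rz": 9, "claw": 8.5}
    - {"tx": 0, "ty": 0, "tz": 0, "rx": 0, "ry": 0, "rz": 9, "claw": 8.5}
    - {"tx": 0, "ty": 0, "tz": 0, "rx": 0, "ry": 0, "rz": 9, "claw": 8.5}
    - {"tx": 0, "ty": 0, "tz": 0, "rx": 0, "ry": 0, "rz": 9, "claw": 8.5}
    - {"tx": 0, "ty": 0, "tz": 0, "rx": 0, "ry": 0, "rz": 9, "claw": 8.5}
    - {"tx": 0, "ty": 0, "tz": 0, "rx": 0, "ry": 0, "rz": 0, "claw": 8.5}
    - {"tx": 0, "ty": 0, "tz": 0, "rx": 0, "ry": 0, "rz": 0, "claw": 8.5}

```text
time: 16.55
ee_pos: [0.5205, 0.0355, 0.1247]
tcp_rot: [0.123, 0.992, 0.0, -0.0]
force: [0.5, -0.1, 1.4]
grip_width: 0.995
grasp_force: 0.0
```

```bash
python3 - <<'E'
from h import *
s=ctrl.get_state(); print(s["ee_pos"],s["tcp_rot"],s["joints"])
im,d=optics.read_camera("side"); W=cloud("side",d); b=np.ascontiguousarray(im[...,::-1])
hsv=cv2.cvtColor(b,cv2.COLOR_BGR2HSV).astype(int);H,S=hsv[...,0],hsv[...,1]
m=(np.hypot(W[...,0]-.6225,W[...,1]-.0103)<.05)&(W[...,2]>.04)&(W[...,2]<.08)&(S>90)&(H<22)&(H>4); P=W[m]; print("nut",len(P),P.mean(0),P.min(0),P.max(0),cv2.minAreaRect((P[:,:2]*1000).astype(np.float32)))
red=((H<4)|(H>172))&(S>120)&(np.hypot(W[...,0]-.55,W[...,1]-.02)<.12)&(W[...,2]>.025)
k,l,st,ce=cv2.connectedComponentsWithStats(red.astype(np.uint8))
for i in range(1,k):
    if st[i,4]>30: print("red",W[l==i].mean(0),st[i,4])
cv2.imwrite("pics/c6.png",cv2.resize(b[150:290,200:350],None,fx=4,fy=4,interpolation=2))
E
```

```text
[0.52045842 0.03552658 0.12469884] [ 1.22501942e-01  9.92468271e-01  3.27519380e-05 -6.60108638e-05] [ 0.49794696  0.57389966 -0.95184561  1.88231877  0.56142072  0.97979318
  0.6186797 ]
nut 331 [0.61732382 0.01678869 0.05543101] [ 0.5919645  -0.01648695  0.0406005 ] [0.65344765 0.03144152 0.07011398] ((620.134765625, 11.538873672485352), (55.12023162841797, 43.482627868652344), 21.649934768676758)
red [0.51676884 0.01114955 0.04676616] 274
red [0.52954767 0.06573963 0.04771801] 285
```

View pics/c6.png

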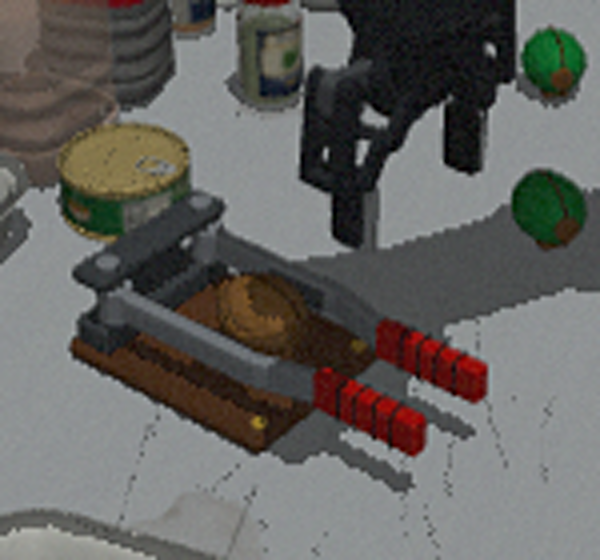

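The walnut sits upright between the open jaws, and the handles are still open. The gripper is aligned across them, so I descend over the handles.

Emit:
move_arm:
  steps:
    - {"tx": 0, "ty": 0, "tz": -4, "rx": 0, "ry": 0, "rz": 0, "claw": 8.5}
    - {"tx": 0, "ty": 0, "tz": -3, "rx": 0, "ry": 0, "rz": 0, "claw": 8.5}
    - {"tx": 0, "ty": 0, "tz": -2.5, "rx": 0, "ry": 0, "rz": 0, "claw": 8.5}
    - {"tx": 0, "ty": 0, "tz": -2, "rx": 0, "ry": 0, "rz": 0, "claw": 8.5}
    - {"tx": 0, "ty": 0, "tz": -1.4, "rx": 0, "ry": 0, "rz": 0, "claw": 8.5}
    - {"tx": 0, "ty": 0, "tz": 0, "rx": 0, "ry": 0, "rz": 0, "claw": 8.5}
    - {"tx": 0, "ty": 0, "tz": 0, "rx": 0, "ry": 0, "rz": 0, "claw": 8.5}

```text
time: 17.48
ee_pos: [0.5209, 0.0358, -0.0036]
tcp_rot: [0.121, 0.993, 0.0, 0.0]
force: [0.1, 0.8, -0.0]
grip_width: 0.995
grasp_force: 0.0
```

Emit:
move_arm:
  steps:
    - {"tx": 0, "ty": 0, "tz": 0, "rx": 0, "ry": 0, "rz": 0, "claw": 7}
    - {"tx": 0, "ty": 0, "tz": 0, "rx": 0, "ry": 0, "rz": 0, "claw": 6}
    - {"tx": 0, "ty": 0, "tz": 0, "rx": 0, "ry": 0, "rz": 0, "claw": 5.2}
    - {"tx": 0, "ty": 0, "tz": 0, "rx": 0, "ry": 0, "rz": 0, "claw": 4.6}
    - {"tx": 0, "ty": 0, "tz": 0, "rx": 0, "ry": 0, "rz": 0, "claw": 4}
    - {"tx": 0, "ty": 0, "tz": 0, "rx": 0, "ry": 0, "rz": 0, "claw": 3.5}
    - {"tx": 0, "ty": 0, "tz": 0, "rx": 0, "ry": 0, "rz": 0, "claw": 3}
    - {"tx": 0, "ty": 0, "tz": 0, "rx": 0, "ry": 0, "rz": 0, "claw": 3}
    - {"tx": 0, "ty": 0, "tz": 0, "rx": 0, "ry": 0, "rz": 0, "claw": 3}
    - {"tx": 0, "ty": 0, "tz": 0, "rx": 0, "ry": 0, "rz": 0, "claw": 3}

```text
time: 18.73
ee_pos: [0.5214, 0.0349, -0.0032]
tcp_rot: [0.121, 0.993, -0.001, 0.001]
force: [-1.9, -4.9, 13.0]
grip_width: 0.355
grasp_force: 20.3
```

Emit:
move_arm:
  steps:
    - {"tx": 0, "ty": 0, "tz": 0, "rx": 0, "ry": 0, "rz": 0, "claw": 2.8}
    - {"tx": 0, "ty": 0, "tz": 0, "rx": 0, "ry": 0, "rz": 0, "claw": 2.8}
    - {"tx": 0, "ty": 0, "tz": 0, "rx": 0, "ry": 0, "rz": 0, "claw": 4.5}
    - {"tx": 0, "ty": 0, "tz": 0, "rx": 0, "ry": 0, "rz": 0, "claw": 6}
    - {"tx": 0, "ty": 0, "tz": 0, "rx": 0, "ry": 0, "rz": 0, "claw": 8}
    - {"tx": 0, "ty": 0, "tz": 0, "rx": 0, "ry": 0, "rz": 0, "claw": 8.5}
    - {"tx": 0, "ty": 0, "tz": 0, "rx": 0, "ry": 0, "rz": 0, "claw": 8.5}
    - {"tx": 0, "ty": 0, "tz": 0, "rx": 0, "ry": 0, "rz": 0, "claw": 8.5}
    - {"tx": 0, "ty": 0, "tz": 3, "rx": 0, "ry": 0, "rz": 0, "claw": 8.5}
    - {"tx": 0, "ty": 0, "tz": 4, "rx": 0, "ry": 0, "rz": 0, "claw": 8.5}
    - {"tx": -1, "ty": 0, "tz": 5, "rx": 0, "ry": 0, "rz": -9, "claw": 8.5}
    - {"tx": 0, "ty": 0, "tz": 2, "rx": 0, "ry": 0, "rz": -9, "claw": 8.5}

```text
time: 20.23
ee_pos: [0.5109, 0.0363, 0.1383]
tcp_rot: [0.277, 0.961, 0.001, 0.001]
force: [-0.1, -0.7, -0.7]
grip_width: 0.993
grasp_force: 0.0
```

```bash
python3 - <<'E'
from h import *
s=ctrl.get_state(); print(s["ee_pos"],s["tcp_rot"])
im,d=optics.read_camera("side"); W=cloud("side",d); b=np.ascontiguousarray(im[...,::-1])
hsv=cv2.cvtColor(b,cv2.COLOR_BGR2HSV).astype(int);H,S=hsv[...,0],hsv[...,1]
m=(np.hypot(W[...,0]-.6225,W[...,1]-.0103)<.05)&(W[...,2]>.04)&(W[...,2]<.08)&(S>90)&(H<22)&(H>4); P=W[m]; print("nut",len(P),P.mean(0),P.min(0),P.max(0),cv2.minAreaRect((P[:,:2]*1000).astype(np.float32)))
red=((H<4)|(H>172))&(S>120)&(np.hypot(W[...,0]-.55,W[...,1]-.02)<.12)&(W[...,2]>.025)
k,l,st,ce=cv2.connectedComponentsWithStats(red.astype(np.uint8))
for i in range(1,k):
    if st[i,4]>30: print("red",W[l==i].mean(0),st[i,4])
t=optics.read_camera("top")[0][...,::-1]
cv2.imwrite("pics/c7.png",np.hstack([cv2.resize(b[185:255,235:305],(400,400),interpolation=2),cv2.resize(np.ascontiguousarray(t[165:235,220:290]),(400,400),interpolation=2)]))
E
```

```text
[0.51090406 0.03629102 0.13829989] [2.76751920e-01 9.60940194e-01 6.65852030e-04 1.36917332e-03]
nut 312 [0.61896184 0.02217197 0.05700076] [ 5.94155226e-01 -9.78334015e-06  4.00641458e-02] [0.65407061 0.03396052 0.07108027] ((624.3927612304688, 17.028318405151367), (33.03440475463867, 60.059207916259766), 85.7808837890625)
red [0.51577526 0.01123144 0.04725515] 272
red [0.52963306 0.06555558 0.04759102] 286
```

View pics/c7.png

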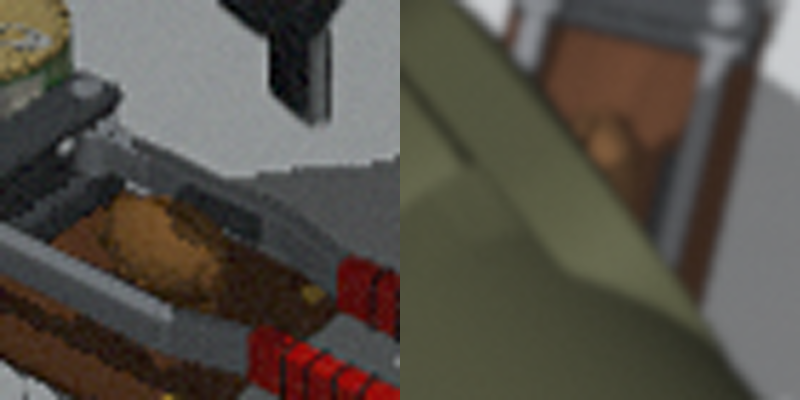

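The handles have sprung open again and the nut is still on its seat. The arm hides it from above, so I swing aside while turning back, then check its position and the gap numerically.

Emit:
move_arm:
  steps:
    - {"tx": 0, "ty": -2.5, "tz": 0, "rx": 0, "ry": 0, "rz": -9, "claw": 8.5}
    - {"tx": 0, "ty": -2.5, "tz": 0, "rx": 0, "ry": 0, "rz": -9, "claw": 8.5}
    - {"tx": 0, "ty": -2.5, "tz": 0, "rx": 0, "ry": 0, "rz": -9, "claw": 8.5}
    - {"tx": 0, "ty": -2.5, "tz": 0, "rx": 0, "ry": 0, "rz": -9, "claw": 8.5}
    - {"tx": 0, "ty": -2.5, "tz": 0, "rx": 0, "ry": 0, "rz": -9, "claw": 8.5}
    - {"tx": 0, "ty": -2.5, "tz": 0, "rx": 0, "ry": 0, "rz": -9, "claw": 8.5}
    - {"tx": 0, "ty": -2.5, "tz": 0, "rx": 0, "ry": 0, "rz": -9, "claw": 8.5}
    - {"tx": 0, "ty": -2.5, "tz": 0, "rx": 0, "ry": 0, "rz": -9, "claw": 8.5}
    - {"tx": 0, "ty": 0, "tz": 0, "rx": 0, "ry": 0, "rz": 0, "claw": 8.5}

```text
time: 21.45
ee_pos: [0.5095, -0.1665, 0.1343]
tcp_rot: [0.788, 0.616, -0.001, -0.0]
force: [0.6, 0.3, -0.3]
grip_width: 0.995
grasp_force: 0.0
```

```bash
python3 - <<'E'
from h import *
s=ctrl.get_state(); print(s["ee_pos"],s["tcp_rot"])
im,d=optics.read_camera("top"); W=cloud("top",d); b=np.ascontiguousarray(im[...,::-1]); hsv=cv2.cvtColor(b,cv2.COLOR_BGR2HSV).astype(int)
c=np.array([.6225,.0103]); u=np.array([np.cos(np.radians(14)),-np.sin(np.radians(14))]); v=np.array([-u[1],u[0]])
L=np.dstack([(W[...,:2]-c)@u,(W[...,:2]-c)@v])
m=(abs(L[...,0])<.045)&(abs(L[...,1])<.027)&(W[...,2]>.038)
Q=L[m]*1000; print(m.sum(),Q.mean(0),np.percentile(Q,[2,98],0),cv2.minAreaRect(Q.astype(np.float32)),W[m][:,2].max())
w,e=np.linalg.eigh(np.cov(Q.T)); print(np.degrees(np.arctan2(e[1,1],e[0,1])),np.sqrt(w))
o=proj("top",[[*c,.06]])[0].astype(int); print(o)
for r in range(o[1]-16,o[1]+17,4): print(r,' '.join(f"{int(im[r,k].sum())//3:3d}" for k in range(o[0]-14,o[0]+15)))
for x in nets.cut_out("top","walnut")[:5]: print(x["rect"],x["p"])
E
```

```text
[ 0.50951403 -0.16647881  0.13427464] [ 7.87522130e-01  6.16285062e-01 -1.18068368e-03 -4.72380538e-04]
344 [-2.83665738  0.77563618] [[-29.07186492 -18.3497126 ]
 [ 25.97327165  20.96831433]] ((-0.8886260986328125, 3.0024032592773438), (49.84160232543945, 50.242469787597656), 46.511260986328125) 0.07128289691495726
-179.49488963798467 [10.69035809 14.79492849]
[252 195]
179  99 128 139 131 103  70  49  50  60  66  68  69  69  68  69  71  71  73  73  73  74  75  75  72  71  70  68  69  70
183 129 139 131 104  70  48  44  52  63  68  69  69  68  68  69  71  70  70  69  70  71  71  69  69  69  69  70  70  69
187 140 131 107  81  68  57  45  47  56  69  77  77  77  74  65  61  66  70  70  64  54  49  53  63  69  72  71  71  71
191 132 106  81  66  57  50  55  68  79  86  88  87  79  70  74  84  90  91  89  84  76  67  56  48  48  56  63  68  68
195 106  80  66  55  48  56  72  84  89  91  91  82  72  79  90  96  96  96  93  89  84  76  63  54  48  50  56  62  67
199  79  64  52  44  45  59  75  83  90  93  88  72  71  86  96  99  98  92  89  85  79  70  60  51  48  54  61  69  87
203  48  46  54  63  66  66  67  71  77  83  81  72  76  87  90  87  85  82  74  64  58  53  54  59  63  64  71  89 117
207  44  49  61  66  69  69  70  70  69  69  68  67  66  64  61  60  60  63  65  69  70  71  69  66  65  68  87 117 137
211  45  50  60  67  69  71  72  71  72  73  73  73  72  74  75  75  74  74  74  72  73  69  67  68  75  93 118 135 136
[245.7, 183.5, 264.3, 212.4] 0.66
[352.6, 292.9, 353.3, 297.5] 0.49
```

```bash
python3 - <<'E'
from h import *
im,_=optics.read_camera("top"); im0=cv2.imread("pics/top0.png")[...,::-1]
for r in(189,193,197,201): print(r,[tuple(map(int,im[r,k])) for k in range(244,262)])
print("whole",[tuple(map(int,im0[248,k])) for k in range(373,394)])
im,d=optics.read_camera("side"); o=proj("side",[[.6225,.0103,.066]])[0].astype(int); print(o)
for r in range(o[1]-14,o[1]+8,2): print(r,' '.join(f"{int(im[r,k][0]):3d}/{int(im[r,k][2]):<3d}" for k in range(o[0]-12,o[0]+13)))
E
```

```text
189 [(59, 45, 38), (73, 52, 38), (89, 65, 44), (106, 77, 52), (114, 84, 56), (116, 84, 56), (111, 81, 54), (100, 73, 50), (90, 65, 44), (97, 69, 46), (111, 80, 53), (116, 84, 56), (112, 82, 54), (103, 75, 51), (91, 66, 46), (78, 57, 38), (69, 48, 35), (71, 48, 34)]
193 [(89, 65, 45), (108, 78, 52), (117, 85, 57), (122, 88, 58), (124, 89, 59), (116, 84, 56), (101, 74, 51), (95, 72, 50), (106, 77, 52), (122, 88, 58), (130, 93, 62), (129, 94, 62), (125, 90, 60), (120, 88, 58), (111, 81, 53), (99, 72, 48), (82, 60, 41), (68, 49, 34)]
197 [(101, 73, 49), (115, 84, 55), (123, 89, 59), (126, 91, 61), (120, 88, 58), (102, 75, 51), (95, 69, 48), (112, 82, 57), (129, 94, 63), (134, 97, 65), (133, 96, 64), (130, 95, 62), (127, 92, 61), (120, 88, 59), (113, 82, 56), (101, 74, 49), (87, 64, 43), (74, 54, 37)]
201 [(100, 71, 49), (108, 78, 53), (116, 84, 56), (122, 88, 59), (117, 85, 57), (97, 70, 47), (99, 71, 49), (120, 87, 58), (131, 94, 63), (131, 95, 63), (126, 91, 60), (121, 88, 58), (117, 85, 56), (106, 77, 51), (94, 68, 46), (80, 58, 40), (68, 48, 35), (68, 47, 35)]
whole [(88, 69, 54), (9
[... 1855 characters left out ...]
  87/35   75/43   61/43   45/55   44/53   49/52   53/57   52/54   55/59   63/70   76/86 
222  72/29   75/28   73/33   93/34   95/35   97/37  101/34  108/40  108/37  106/36  109/41  111/38  112/39   81/29   71/29   90/32   99/34   96/31   79/31   55/41   41/51   41/49   47/54   50/57   49/52 
224  77/18   66/25   65/19   89/36  100/42   97/31  104/38  106/39  106/43  107/37  110/41  110/40  112/40  116/40  119/49  117/44   88/32   83/26  105/40   93/33   80/30   39/28   28/37   39/41   43/49 
226  51/23   52/19   67/24   87/37   95/34   95/36   99/35  102/32  104/35  104/39  109/37  111/42  114/44  114/40  117/43  115/42  113/40  108/42   97/27   80/23   93/35   89/38   73/57   95/86  114/119
```

The nut's left half now reaches farther out (-18 to +21 mm), its seam valley is wider and deeper, and the handles reached about 31 mm, which matches the closed stop. I take it as cracked and pick it up by the tips.

Emit:
move_arm:
  steps:
    - {"tx": 2.8, "ty": 4.4, "tz": 0, "rx": 0, "ry": 0, "rz": 0, "claw": 8.5}
    - {"tx": 2.8, "ty": 4.4, "tz": 0, "rx": 0, "ry": 0, "rz": 0, "claw": 8.5}
    - {"tx": 2.8, "ty": 4.4, "tz": 0, "rx": 0, "ry": 0, "rz": 0, "claw": 8.5}
    - {"tx": 2.8, "ty": 4.6, "tz": 0, "rx": 0, "ry": 0, "rz": 0, "claw": 8.5}
    - {"tx": 0, "ty": 0, "tz": 0, "rx": 0, "ry": 0, "rz": 0, "claw": 8.5}
    - {"tx": 0, "ty": 0, "tz": 0, "rx": 0, "ry": 0, "rz": 0, "claw": 8.5}

```text
time: 22.4
ee_pos: [0.6219, 0.0141, 0.1353]
tcp_rot: [0.786, 0.618, -0.001, -0.0]
force: [0.4, -1.1, 0.1]
grip_width: 0.997
grasp_force: 0.0
```

Emit:
move_arm:
  steps:
    - {"tx": 0, "ty": -0.2, "tz": -3, "rx": 0, "ry": 0, "rz": 0, "claw": 8.5}
    - {"tx": 0, "ty": 0, "tz": -3, "rx": 0, "ry": 0, "rz": 0, "claw": 8.5}
    - {"tx": 0, "ty": 0, "tz": -3, "rx": 0, "ry": 0, "rz": 0, "claw": 8.5}
    - {"tx": 0, "ty": 0, "tz": -2.2, "rx": 0, "ry": 0, "rz": 0, "claw": 8.5}
    - {"tx": 0, "ty": 0, "tz": -1.5, "rx": 0, "ry": 0, "rz": 0, "claw": 8.5}
    - {"tx": 0, "ty": 0, "tz": 0, "rx": 0, "ry": 0, "rz": 0, "claw": 8.5}
    - {"tx": 0, "ty": 0, "tz": 0, "rx": 0, "ry": 0, "rz": 0, "claw": 8.5}

```text
time: 23.28
ee_pos: [0.623, 0.0114, 0.0096]
tcp_rot: [0.787, 0.616, 0.0, 0.0]
force: [-0.5, 0.4, 0.0]
grip_width: 0.994
grasp_force: 0.0
```

Emit:
move_arm:
  steps:
    - {"tx": 0, "ty": 0, "tz": 0, "rx": 0, "ry": 0, "rz": 0, "claw": 7}
    - {"tx": 0, "ty": 0, "tz": 0, "rx": 0, "ry": 0, "rz": 0, "claw": 6.3}
    - {"tx": 0, "ty": 0, "tz": 0, "rx": 0, "ry": 0, "rz": 0, "claw": 5.8}
    - {"tx": 0, "ty": 0, "tz": 0, "rx": 0, "ry": 0, "rz": 0, "claw": 5.2}
    - {"tx": 0, "ty": 0, "tz": 0, "rx": 0, "ry": 0, "rz": 0, "claw": 4.5}
    - {"tx": 0, "ty": 0, "tz": 0, "rx": 0, "ry": 0, "rz": 0, "claw": 4.5}

```text
time: 24.02
ee_pos: [0.6229, 0.0116, 0.0098]
tcp_rot: [0.787, 0.617, 0.0, 0.0]
force: [-1.7, -1.0, 6.1]
grip_width: 0.685
grasp_force: 62.9
```

Emit:
move_arm:
  steps:
    - {"tx": 0, "ty": 0, "tz": 2, "rx": 0, "ry": 0, "rz": 0, "claw": 4.5}
    - {"tx": 0, "ty": 0, "tz": 4, "rx": 0, "ry": 0, "rz": 0, "claw": 4.5}
    - {"tx": 0, "ty": 0, "tz": 5, "rx": 0, "ry": 0, "rz": 0, "claw": 4.5}
    - {"tx": -1.3, "ty": 4, "tz": 0, "rx": 0, "ry": 0, "rz": 0, "claw": 4.5}
    - {"tx": -1.3, "ty": 4, "tz": 0, "rx": 0, "ry": 0, "rz": 0, "claw": 4.5}
    - {"tx": -1.3, "ty": 4, "tz": 0, "rx": 0, "ry": 0, "rz": 0, "claw": 4.5}
    - {"tx": -1.3, "ty": 4, "tz": 0, "rx": 0, "ry": 0, "rz": 0, "claw": 4.5}
    - {"tx": -1.3, "ty": 4, "tz": 0, "rx": 0, "ry": 0, "rz": 0, "claw": 4.5}
    - {"tx": -1.3, "ty": 4, "tz": 0, "rx": 0, "ry": 0, "rz": 0, "claw": 4.5}
    - {"tx": -1.3, "ty": 4.2, "tz": 0, "rx": 0, "ry": 0, "rz": 0, "claw": 4.5}
    - {"tx": 0, "ty": 0, "tz": 0, "rx": 0, "ry": 0, "rz": 0, "claw": 4.5}
    - {"tx": 0, "ty": 0, "tz": 0, "rx": 0, "ry": 0, "rz": 0, "claw": 4.5}

```text
time: 25.52
ee_pos: [0.5315, 0.2931, 0.1186]
tcp_rot: [0.787, 0.617, -0.0, 0.0]
force: [0.3, -0.5, -1.2]
grip_width: 0.682
grasp_force: 65.1
```

```bash
python3 - <<'E'
from h import *
s=ctrl.get_state(); e=np.array(s["ee_pos"]); print(e,s["grip_width"],s["grasp_force"])
im,d=optics.read_camera("side"); W=cloud("side",d); hsv=cv2.cvtColor(np.ascontiguousarray(im[...,::-1]),cv2.COLOR_BGR2HSV).astype(int)
m=(np.hypot(W[...,0]-e[0],W[...,1]-e[1])<.05)&(W[...,2]>.08)&(W[...,2]<.2)&(hsv[...,1]>80)
ys,xs=np.where(m); print(m.sum(),W[m].min(0),W[m].max(0),xs.min(),xs.max(),ys.min(),ys.max())
x0=(xs.min()+xs.max())//2
for r in range(ys.min()-2,ys.max()+2,3): print(r,' '.join(f"{int(im[r,k][0]):3d}/{int(im[r,k][2]):<3d}" for k in range(xs.min()-1,xs.max()+2,2)))
E
```

```text
[0.53149155 0.29311527 0.11864502] 0.6821402120789344 65.06560206413269
655 [0.4897568  0.27581492 0.13009083] [0.58091239 0.31521278 0.19975072] 210 256 253 299
251  24/23   27/34   27/20   23/20   18/18   27/31   20/21   30/28    7/7    11/20   23/31   16/25   23/23   18/16   17/29   10/16   28/34   23/26   24/29   25/32   24/29   39/45   42/42   41/46   59/62 
254   5/16   25/23   32/33   23/24   23/23   23/25   24/28   19/28   21/18   19/24   21/23   18/17   18/22   40/40   27/34   14/18   25/26    9/10   20/19   17/21   17/22   22/28   35/36   44/44   30/37 
257 157/163  21/22   25/24   18/12    8/18   18/20    7/10   26/19  110/114 158/165 154/158   5/4     5/18   22/25   31/35   39/42   22/23   17/19   83/87  136/141  13/6    21/19   23/24   21/19   27/24 
260 157/161  86/89   16/26   26/21    7/7    23/27   16/23   24/24   22/23  166/172 150/157 154/158 153/159  19/20   29/29   37/34   68/75  167/173  37/42   15/12    7/7    29/28   56/56   25/25   27/31 
263 156/159 152/157  86/91   68/72   70/71   21/24   21/22   19/14   15/13  125/131 155/160 153/159 152/162  21/24   25/29
[... 1829 characters left out ...]
  84/31   98/29   94/33   72/22   43/46   77/80   65/67   26/30   18/23   24/26   14/18 
293 111/109 104/105 111/107 105/102 108/104 108/104 101/100 108/108 107/107  62/49   51/18   47/19   62/30   63/16   66/21   64/17   64/30   58/23   30/31   80/80   67/70   19/20   20/33   50/49  104/100
296 103/102 109/104 108/105 103/102 108/104 105/100 107/104 106/102 110/107 104/103 109/105 101/100  53/13   48/11   49/16   54/28   54/26   44/2    84/85   75/81   79/83   82/82  166/163 164/158 166/161
299  95/94   95/94   93/93   98/94  102/98  104/102 110/104 107/106 107/102 105/101 104/101 101/102 104/101 107/105  63/44   59/27  104/104 109/108 105/99  106/103 101/98  156/148 153/149 156/151 156/148
```

Emit:
move_arm:
  steps:
    - {"tx": 0, "ty": 0, "tz": -4, "rx": 0, "ry": 0, "rz": 0, "claw": 4.5}
    - {"tx": 0, "ty": 0, "tz": -4, "rx": 0, "ry": 0, "rz": 0, "claw": 4.5}
    - {"tx": 0, "ty": 0, "tz": -2.5, "rx": 0, "ry": 0, "rz": 0, "claw": 4.5}
    - {"tx": 0, "ty": 0, "tz": -1.5, "rx": 0, "ry": 0, "rz": 0, "claw": 4.5}
    - {"tx": 0, "ty": 0, "tz": -0.5, "rx": 0, "ry": 0, "rz": 0, "claw": 4.5}
    - {"tx": 0, "ty": 0, "tz": -0.2, "rx": 0, "ry": 0, "rz": 0, "claw": 4.5}
    - {"tx": 0, "ty": 0, "tz": 0, "rx": 0, "ry": 0, "rz": 0, "claw": 4.5}

```text
time: 26.45
ee_pos: [0.532, 0.2938, -0.0075]
tcp_rot: [0.787, 0.617, 0.001, 0.0]
force: [0.2, 0.2, -0.4]
grip_width: 0.685
grasp_force: 65.1
```

Emit:
move_arm:
  steps:
    - {"tx": 0, "ty": 0, "tz": -0.1, "rx": 0, "ry": 0, "rz": 0, "claw": 4.5}
    - {"tx": 0, "ty": 0, "tz": 0, "rx": 0, "ry": 0, "rz": 0, "claw": 6.3}
    - {"tx": 0, "ty": 0, "tz": 0, "rx": 0, "ry": 0, "rz": 0, "claw": 7.5}
    - {"tx": 0, "ty": 0, "tz": 0, "rx": 0, "ry": 0, "rz": 0, "claw": 8.5}
    - {"tx": 0, "ty": 0, "tz": 2, "rx": 0, "ry": 0, "rz": 0, "claw": 8.5}
    - {"tx": 0, "ty": 0, "tz": 4, "rx": 0, "ry": 0, "rz": 0, "claw": 8.5}
    - {"tx": 0, "ty": 0, "tz": 5, "rx": 0, "ry": 0, "rz": 0, "claw": 8.5}
    - {"tx": -0.5, "ty": -5, "tz": 2, "rx": 0, "ry": 0, "rz": 0, "claw": 8.5}
    - {"tx": -0.5, "ty": -5, "tz": 0, "rx": 0, "ry": 0, "rz": 0, "claw": 8.5}
    - {"tx": -0.5, "ty": -5, "tz": 0, "rx": 0, "ry": 0, "rz": 0, "claw": 8.5}
    - {"tx": -0.5, "ty": -5, "tz": 0, "rx": 0, "ry": 0, "rz": 0, "claw": 8.5}

```text
time: 27.82
ee_pos: [0.5113, 0.092, 0.121]
tcp_rot: [0.787, 0.617, 0.0, 0.0]
force: [-0.0, -1.2, 0.0]
grip_width: 0.997
grasp_force: 0.0
```

```bash
python3 - <<'E'
from h import *
print(ctrl.get_state()["force"])
im,d=optics.read_camera("top"); W=cloud("top",d); hsv=cv2.cvtColor(np.ascontiguousarray(im[...,::-1]),cv2.COLOR_BGR2HSV).astype(int)
m=(np.hypot(W[...,0]-.532,W[...,1]-.294)<.06)&(W[...,2]>.01); P=W[m]; print("nut",m.sum(),P.mean(0),P[:,2].max(),cv2.minAreaRect((P[:,:2]*1000).astype(np.float32)))
T=W[(W[...,2]>.02)&(W[...,2]<.05)&(np.abs(W[...,0]-.53)<.18)&(np.abs(W[...,1]-.3)<.16)&(np.hypot(W[...,0]-.532,W[...,1]-.294)>.06)]; print("tray",cv2.minAreaRect((T[:,:2]*1000).astype(np.float32)))
ys,xs=np.where(m)
for r in range(ys.min(),ys.max()+1,3): print(r,' '.join(f"{int(im[r,k][0]):3d}/{int(im[r,k][2]):<3d}" for k in range(xs.min()-1,xs.max()+2)))
im,d=optics.read_camera("side"); W=cloud("side",d);m=(np.hypot(W[...,0]-.532,W[...,1]-.294)<.05)&(W[...,2]>.01);ys,xs=np.where(m)
print("side",xs.min(),xs.max(),ys.min(),ys.max())
for r in range(ys.min(),ys.max()-8,2): print(r,' '.join(f"{int(im[r,k][0]):3d}/{int(im[r,k][2]):<3d}" for k in range(xs.min(),xs.max()+1)))
E
```

```text
[-3.13313235e-02 -1.16488181e+00  1.11826862e-03]
nut 175 [0.52254628 0.29853259 0.04194114] 0.05356986038224565 ((524.733642578125, 302.03265380859375), (48.76706314086914, 26.25473976135254), 21.520591735839844)
tray ((531.6439819335938, 311.60693359375), (287.4280090332031, 181.5592803955078), 0.4095849394798279)
227 205/204 194/191 180/176 161/155 136/127 111/97   93/75   84/63   82/62   83/63   84/64   85/64   85/63   85/64   85/64 
230 210/208 193/188 160/147 128/103 109/74  100/63   93/62   87/62   85/64   85/65   86/65   87/66   88/66   88/67   88/67 
233 199/193 168/150 137/100 120/68  112/61   98/59   88/58   86/60   88/63   88/66   89/67   89/67   89/68   90/68   90/69 
236 187/176 154/126 133/81  125/64  113/59   94/55   90/57   97/62  102/66  100/67   94/68   92/68   91/69   92/70   92/70 
239 187/177 154/127 133/83  124/62  105/52   91/49  100/56  115/65  119/69  114/70  106/70   99/70   95/71   94/71   94/72 
242 205/202 177/167 145/117 122/75  102/53   90/46  101/50  118/61  122/66  115/67  109/68  105/70  100/70   98/73   98/74 
245 214/214 210/209 193/188 160/143 12
[... 1482 characters left out ...]
/31   93/34   99/34   97/33  106/38  107/34  111/43  112/41  111/43  113/44  117/45  114/39  116/42  117/41  121/45  122/44  132/51   89/38   55/9    87/29  109/42  101/37   94/31   85/24   83/26  109/92  165/163
335 162/158  89/89   64/33   62/24   82/32   94/30   98/41   97/34  108/42  106/38  113/44  110/41  117/47  114/41  119/44  118/44  116/41  118/45  121/41  122/47  120/48  116/41  100/36   59/9    96/34  102/42   90/30   84/25   75/22  108/86 
337 169/163  96/91   65/54   52/18   50/20   86/29   87/28   94/36  100/41  101/29  102/38  102/35  101/31  104/36  103/34  110/39  110/42  111/39  115/49  113/39  116/42  114/43  118/44  119/47  120/41   70/28   99/37   86/31   53/22  132/128
```

The gripper still hides part of the nut from above and I see no pale gap yet, so I move away and look again from the top.

Emit:
move_arm:
  steps:
    - {"tx": 0, "ty": -5, "tz": 0, "rx": 0, "ry": 0, "rz": 0, "claw": 8.5}
    - {"tx": 0, "ty": -5, "tz": 0, "rx": 0, "ry": 0, "rz": 0, "claw": 8.5}
    - {"tx": 0, "ty": -5, "tz": 0, "rx": 0, "ry": 0, "rz": 0, "claw": 8.5}

```text
time: 28.3
ee_pos: [0.5117, -0.0571, 0.121]
tcp_rot: [0.787, 0.617, 0.0, 0.0]
force: [1.1, 0.6, -0.1]
grip_width: 0.993
grasp_force: 0.0
```

```bash
python3 - <<'E'
from h import *
ims=[optics.read_camera("top") for _ in range(3)]
im=np.mean([a[0] for a in ims],0); W=cloud("top",ims[0][1])
m=(np.hypot(W[...,0]-.532,W[...,1]-.294)<.06)&(W[...,2]>.012); P=W[m]; print("nut",m.sum(),P.mean(0),P[:,2].max(),cv2.minAreaRect((P[:,:2]*1000).astype(np.float32)))
T=W[(W[...,2]>.02)&(W[...,2]<.05)&(np.abs(W[...,0]-.53)<.18)&(np.abs(W[...,1]-.3)<.16)&(np.hypot(W[...,0]-.532,W[...,1]-.294)>.06)]; print("tray",cv2.minAreaRect((T[:,:2]*1000).astype(np.float32)))
ys,xs=np.where(m)
for r in range(ys.min(),ys.max()+1,2): print(r,' '.join(f"{im[r,k][0]:3.0f}/{im[r,k][2]:<3.0f}" for k in range(xs.min()-1,xs.max()+2)))
im0=cv2.imread("pics/top0.png")[...,::-1]; print()
for r in range(236,262,2): print(r,' '.join(f"{im0[r,k][0]:3d}/{im0[r,k][2]:<3d}" for k in range(370,395)))
ws=np.vstack([a for a in [P]]); 
E
```

```text
nut 351 [0.53026888 0.29060109 0.04013408] 0.05397965510015257 ((531.9569091796875, 292.93951416015625), (61.060150146484375, 40.52663803100586), 2.433448076248169)
tray ((531.40771484375, 296.43145751953125), (285.9759216308594, 208.57904052734375), 2.1096582412719727)
223 205/203 205/203 205/204 205/204 205/205 205/204 204/204 202/202 197/195 184/181 170/164 166/160 173/167 177/173 174/171 166/164 164/162 165/164 171/170 184/183
225 205/205 205/204 205/205 204/204 203/203 198/197 186/182 166/158 142/132 117/102  96/74   90/65   97/71  103/78  101/79  101/86  111/103 122/117 130/127 146/144
227 205/204 204/203 203/200 195/192 176/170 154/140 132/108 110/76   92/54   81/42   81/40   89/43   91/45   89/44   84/44   83/55   92/78  107/101 119/114 126/122
229 204/202 197/193 181/173 158/141 132/102 116/70  105/54   91/46   80/40   84/40   98/47  109/53  109/53  102/49   93/45   86/44   80/49   84/67  101/93  116/111
231 200/198 183/176 151/131 126/85  117/62  110/54   95/46   82/40   87/42  104/51  116/56  119/58  117/56  112/54  103/50   94/46   84/42   77/48   85/71  105/98 
233 188/1
[... 3255 characters left out ...]
  98/46  108/52  109/52  106/55  108/72  123/106 146/143 163/165 170/173 170/174 169/173
256 172/176 172/176 170/174 161/164 139/138 114/103  99/70   97/53  101/49  105/51  108/52  109/52  103/49   93/43   97/47  101/50  102/58  107/79  128/117 152/151 166/168 170/174 171/174 170/174 170/174
258 172/177 171/176 171/176 170/174 167/170 157/158 139/137 115/106  97/72   95/52   99/48  101/49   94/46   91/53  105/78  121/104 133/123 144/139 157/157 166/169 169/173 170/174 170/174 170/174 169/174
260 171/175 171/175 171/175 171/175 170/174 170/174 168/171 159/160 139/135 125/115 120/108 120/107 119/108 125/115 139/135 158/159 168/171 169/173 169/173 169/173 170/174 169/173 170/175 169/174 169/174
```

The handles closed to about 31 mm, and a whole 46 mm nut would have blocked that. The seam valley is also about four times stronger than on the whole nut, so the shell has given. The nut lies in the middle of the level tray, so I hand in.

```bash
python3 -c "
from bench import ctrl
print(ctrl.job_done())"
```

```text
the job is handed in; nothing more can be done
None
```

I handed the job in with the walnut at rest in the middle of the white tray and the handles sprung open, but I inferred that it is cracked (the handles closed to about 31 mm, which a whole nut would block, and the seam looks wider) rather than seeing the pale kernel.

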